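Pull the long sleeve off the tube header and clamp it in the crank vise

TASK

Slide the longer of the two square sleeves off the open end of its rod, lay it lengthwise on the bed of the vise between the two jaws without dropping it, and then turn the crank clockwise until the moving jaw holds the sleeve firmly end to end against the fixed jaw. Let go and move clear; leave the shorter sleeve on its rod and do not knock the hammer, the wrench or the bottle about.

Things in the scene. Friction and masses are not known exactly. Their poses are not given: they have to be found in the camera images.
- header: Dark steel tube header bolted to the bench: upright plate 250 mm wide, 160 mm high, 20 mm thick, with two bare level steel rods of 22 mm diameter standing 180 mm out of its front face. Origin at bench level in the middle of that face; x along the plate, z up. The rods run along -y at x = -60 and +60 mm, axes 125 mm above the bench; the plate end is fixed, the -y end open.
- rod_a_tip (a point): centre of the open end of the rod at x = -60 mm of the header; bolt heads and rod shoulders stand 6 to 8 mm out of the plate
- rod_b_tip (a point): centre of the open end of the rod at x = +60 mm of the header
- sleeve: The long sleeve, to be moved: plain aluminium square tube 95 mm long, 44 x 44 mm outside, 30 x 30 mm bore, about 0.3 kg. It hangs loosely on one of the two rods (which one varies), its axis 4 mm below the rod's. Origin at its centre; y is its long axis, z up.
- short_sleeve: The short sleeve, which stays on the other rod: same square tube, 60 mm long. Origin at its centre; y its long axis.
- vise: Grey crank vise bolted to the bench, base 100 x 360 mm, 20 mm high. Origin at bench level under the middle of the bed, z up; it clamps along y, fixed jaw on the +y side, moving jaw on the -y side. Behind the moving jaw stands a gear housing 80 x 70 mm, 65 mm high, with the upright crank axis at x = 0, y = -205 mm.
- bed (a point): middle of the flat steel bed between the jaws, 40 mm wide (x), its surface 35 mm above the bench; axes of the vise
- fixed_jaw: Fixed jaw of the vise, 80 mm wide (x), 20 mm thick, its top 72 mm above the bench. Origin in the middle of its clamping face, 20 mm above the bench, at y = +55 mm of the vise; axes as the vise.
- moving_jaw: Moving jaw, same size, sliding along the vise's +y as the crank is turned. Origin in the middle of its clamping face, 20 mm above the bench, at y = -73 mm + 15 mm x crank angle (rad) of the vise; axes as the vise.
- crank (a joint): Crank angle about its upright axis, rad: 0 = jaw fully open, arm along the vise's +x; grows turning clockwise seen from above (through the vise's -y towards -x), up to 2.9. Each radian closes the jaw 15 mm; the sleeve is tight at about 2.2. It turns with about 3.5 N at the grip and stays where left; 8 to 15 N at the grip clamps well.
- crank_grip (a point): Middle of the crank's black upright round grip, 18 mm in diameter, 46 mm tall (87 to 133 mm above the bench; this point at 112 mm), 65 mm from the crank axis. It does not spin on its arm, so it turns within the fingers. The crank arm below it is 18 mm wide, its top 87 mm above the bench.
- hammer: bystander: hammer 260 mm long lying on the bench beyond the rods, roughly parallel to them; origin on its underside, x along the handle
- wrench: bystander: steel spanner 200 mm long lying on the bench beyond the vise; origin on its underside, x along it
- oil_bottle: bystander: upright grey plastic bottle with a black cap, 68 mm in diameter, 150 mm tall, standing beyond the vise; origin at the centre of its underside
Things that resemble listed ones, but are neither listed nor needed, are in the scene too. Leave any orange look-alike of the short_sleeve alone. What is shaped like the sleeve but blue is not meant.

How it is judged:
By the outcome, as a careful person would: the job done as asked, in the order asked, and still so for the second after the job is handed in, with the robot touching nothing.
It also fails if it takes over 61 s, if anything falls off the work surface, if the arm or the gripper's body presses on something with over 40 N, if the wrist force passes 120 N, or if a joint passes its speed limit or range.

ROBOT

A 7-joint arm with a two-finger parallel gripper is mounted at the origin on the work surface. World frame = base frame: x ahead of the robot, y to its left, z up, the work surface at z = 0. Lengths are in m, angles in degrees, forces in N, time in s.
With the tool pointing down it reaches from about 0.425 to 1.025 m from the base axis. Payload 9.4 kg.
Tool frame: the origin (TCP) lies between the finger pads; the fingertips stand 14 mm ahead of it and the grasp point (between the pads) lies 5 mm behind it; z points along the fingers, y is the direction in which the jaws open and shut (so a half turn about z gives the same grasp; the last joint's range is limited). The gripper opens to 93 mm and grips with 3 to 60 N. Pads are 15 mm wide; open, the fingers measure 128 mm over their backs; the gripper's body (75 mm by 188 mm) begins 65 mm behind the grasp point.
Start: joints at [63.959, 34.337, -0.143, 91.639, 0.103, 54.024, -4.572], TCP at [0.267, -0.674, 0.205] pointing down, gripper open.
Joint ranges: [-147.43, 147.43], [-19.82, 112.94], [-74.19, 73.91], [6.32, 146.72], [-59.91, 239.91], [6.04, 106.73], [-150.56, 150.56]. Speed limits (degrees/s): [127.2, 127.2, 172.46, 172.46, 180, 180, 180].

INTERFACE

Orientations are given as a 3x3 rotation matrix whose columns are the frame's x, y, z axes.
In Python, from station import env, eyes gives the robot as it stands.
- The arm moves only by the tool move_arm, never from a script. Its argument "plan" is a list of rows, each a list of 2 entries, a list of its own where there are three numbers: the shift along the tool's x, y, z in cm, then the turn, a rotation vector about the tool's x, y, z in rad. In form: [[[x, y, z], [ax, ay, az]], ...]. A call has 1 to 20 rows; each row is the pose to reach, as a shift and turn from the pose measured when the call began, along the tool's axes at that moment; what a row does not reach only later rows make up. A row lasts 1/10 s, in which the tool goes at most 50 mm and 8.59 degrees, less where a joint would pass 70% of its speed; a pose out of reach is approached as far as the arm can. A call with a gripper value outside its range is refused whole. "hand" is the closure in counts, from 0 (fully open) to 255 (shut), set as the call begins (left out, the last holds). The fingers move at their own pace and stop on an object; "force" is the grip in N (left out, the last holds). Time passes only in rows, so rows that repeat a pose let the fingers close. It gives the time, the measured TCP pose, the force and the opening at its end, in the units of the state.
- env.get_state(): the state, without advancing time (a new reading comes with each control period).
- eyes.get_image(name): name is "scene" or "top" or "wrist"; returns the picture (384x512x3 uint8, red, green, blue); there is no depth.
- eyes.calibration(name): a dict with "fx", "fy", "cx", "cy" (pixels), "R" (3x3) and "t" (3): a world point X has camera coordinates R X + t; the wrist camera has in their place "tool_from_camera" (4x4, takes a point from camera to tool coordinates, whose origin is the TCP and whose axes are the flange's). Camera axes: x right, y down, z forward; pixel columns grow to the right and rows downward; lengths in m; the calibration is good to about 2 mm. A picture is of the moment at which its call begins: read the wrist's pose just before it. calibration takes no time and is no camera call.
- env.sign_off(): hands the job in, once; it reports no verdict.
The state is a dict: "time_s": time; "qpos": joint angles; "joint_vel": joint speeds; "joint_torque": joint torques, N m; "tool_pos": TCP position; "orientation": TCP orientation; "ft_force": force on the tool from outside, world axes, zero at the start; "ft_torque": the same for the moment, N m; "opening": opening from 0.0 (shut) to 1.0 (fully open).
Only numpy, scipy, OpenCV 4.12 (cv2) and the standard library are available. Lean on these libraries where they do the work, as an engineer would, in place of code of your own. Each camera call takes 0.05 s, during which the arm holds its last target.

## Working session

There is one attempt and no reset: what is moved stays moved. The work goes in short steps, Python scripts to look and compute and a tool call to move; the robot and the scene stay as the last step left them, time stands still between calls to the robot, and variables do not carry over. Pictures are saved under pics/ and viewed, and the job is handed in when it is done.

Besides the shell and the picture viewer there is one more tool, called after ">>>" by a JSON object that holds its "name" and its "arguments", one argument or row to a line. move_arm: Moves the arm, as the interface text tells. Its arguments: {"type":"object","properties":{"plan":{"type":"array"},"hand":{"type":"number"},"force":{"type":"number"}},"required":["plan"]}

```bash
ls; mkdir -p pics; python3 - <<'E'
from station import env, eyes
import cv2
s=env.get_state(); print(s)
for n in ["scene","top"]:
    im=eyes.get_image(n); cv2.imwrite(f"pics/{n}0.png",im[:,:,::-1]); c=eyes.calibration(n); print(n,c)
print(eyes.calibration("wrist"))
E
```

```text
pics
{'time_s': 0.0, 'qpos': array([63.95809581, 34.38450573, -0.14442213, 91.67952576,  0.10305192,
       54.02509596, -4.57026737]), 'joint_vel': array([ 0.04162311,  0.02490016,  0.00984807,  0.0195649 ,  0.06020694,
        0.03258618, -0.04006066]), 'joint_torque': array([ 7.29831518e-04, -7.65067363e+01,  1.49761800e+00, -2.52354079e+01,
       -5.23531821e-02,  1.68386113e-02,  1.58655730e-04]), 'tool_pos': array([ 0.26722897, -0.67341035,  0.20426922]), 'orientation': array([[ 9.29445248e-01,  3.68959376e-01, -7.13611512e-04],
       [ 3.68960034e-01, -9.29444236e-01,  1.38006341e-03],
       [-1.54074771e-04, -1.54598751e-03, -9.99998793e-01]]), 'ft_force': array([-0.11940798,  0.71820476, -0.5108    ]), 'ft_torque': array([ 0.06395367,  0.00322536, -0.01117327]), 'opening': 0.9964909679945294}
scene {'fx': 353.8366232374023, 'fy': 353.8366232374023, 'cx': 253.74299353256208, 'cy': 198.49767868699357, 'R': array([[-0.91073636,  0.41282225,  0.01170758],
       [ 0.32902517,  0.74241974, -0.58357122],
       [-0.24960312, -0.52762744, -0.81197756]]), 't': array([ 0.53785643, -0.13586469,  1.14209615])}
top {'fx': 382.88250436017734, 'fy': 382.88250436017734, 'cx': 249.9745213531009, 'cy': 185.1727027593256, 'R': array([[-0.01146114, -0.99990309,  0.00790234],
       [-0.98696601,  0.01004349, -0.16061513],
       [ 0.16052019, -0.00964017, -0.98698548]]), 't': array([-0.00814083,  0.59019183,  1.14579562])}
{'fx': 276.11128306800646, 'fy': 276.11128306800646, 'cx': 259.5087004178917, 'cy': 188.82450417589115, 'tool_from_camera': array([[ 5.87670439e-04, -9.58802846e-01, -2.84071745e-01,
         7.91858899e-02],
       [ 9.99999682e-01,  4.10292620e-04,  6.83913568e-04,
         1.81139089e-04],
       [-5.39185735e-04, -2.84072057e-01,  9.58802783e-01,
        -1.79600276e-01],
       [ 0.00000000e+00,  0.00000000e+00,  0.00000000e+00,
         1.00000000e+00]])}
```

View pics/scene0.png

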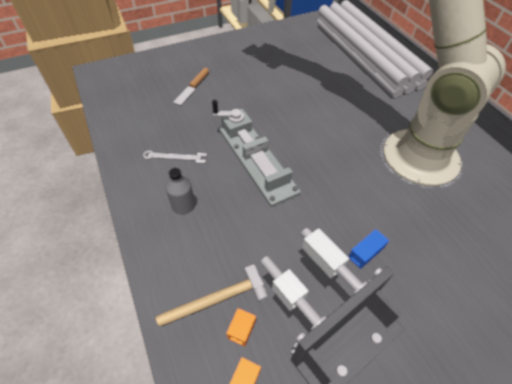

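View pics/top0.png

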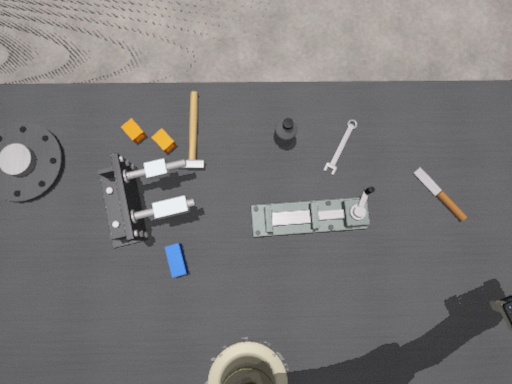

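```bash
python3 - <<'E'
import cv2
a=cv2.imread("pics/top0.png")
cv2.imwrite("pics/tz1.png",cv2.resize(a[110:270,90:250],None,fx=4.5,fy=3.75*1,interpolation=cv2.INTER_CUBIC) if 0 else cv2.resize(a[130:260,95:255],None,fx=4.5,fy=4.5,interpolation=cv2.INTER_CUBIC))
cv2.imwrite("pics/tz2.png",cv2.resize(a[170:250,240:400],None,fx=5,fy=5,interpolation=cv2.INTER_CUBIC))
b=cv2.imread("pics/scene0.png")
cv2.imwrite("pics/sz1.png",cv2.resize(b[215:365,250:400],None,fx=4,fy=4,interpolation=cv2.INTER_CUBIC))
cv2.imwrite("pics/sz2.png",cv2.resize(b[90:210,190:310],None,fx=5,fy=5,interpolation=cv2.INTER_CUBIC))
E
```

```text
(no output)
```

View pics/tz1.png

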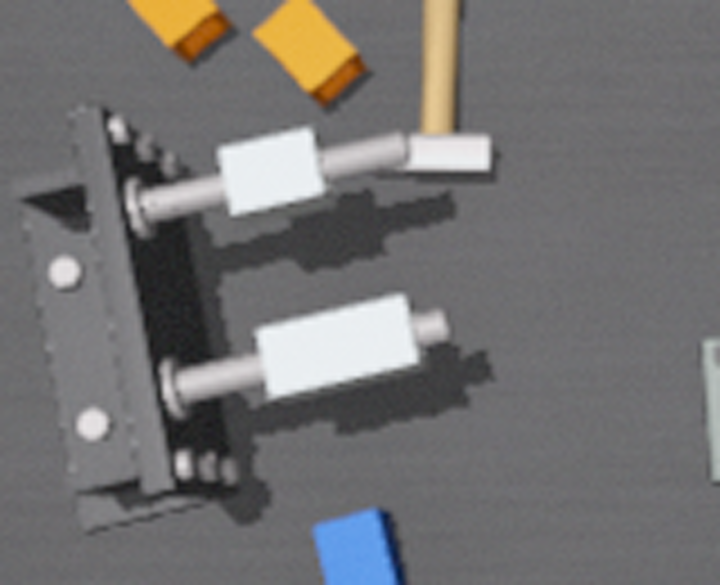

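View pics/tz2.png

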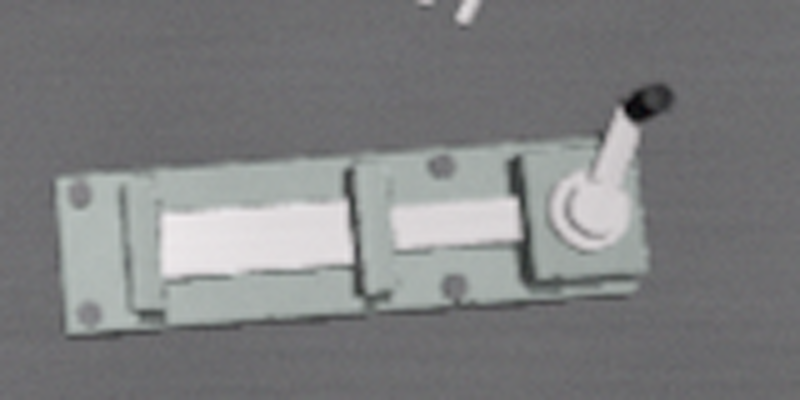

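View pics/sz1.png

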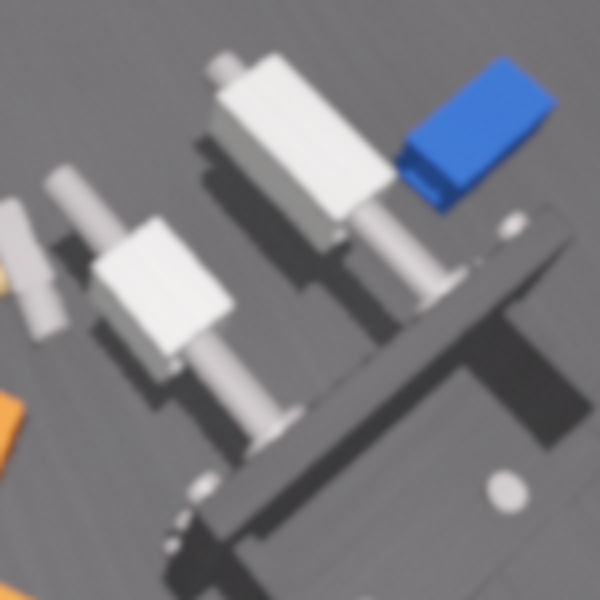

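View pics/sz2.png

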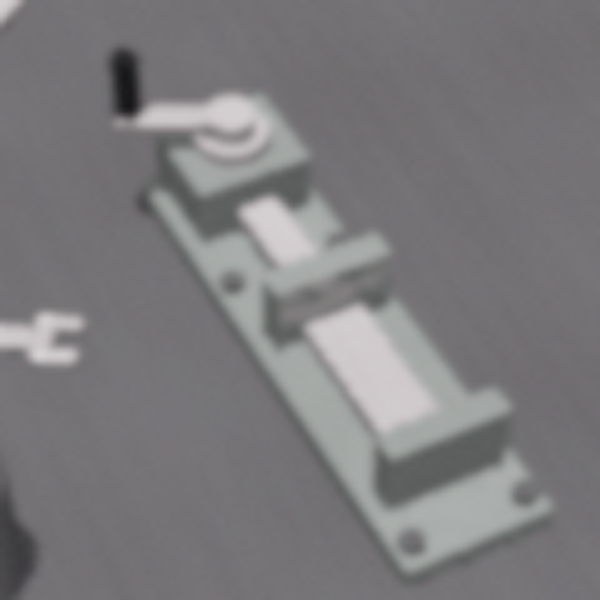

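```bash
cat > h.py <<'E'
from station import env, eyes
import numpy as np, cv2
def ray(n,uv,z):
    c=eyes.calibration(n); R=np.array(c["R"]);t=np.array(c["t"])
    o=-R.T@t; d=R.T@np.array([(uv[0]-c["cx"])/c["fx"],(uv[1]-c["cy"])/c["fy"],1.])
    return o+d*(z-o[2])/d[2]
def rayo(n,uv):
    c=eyes.calibration(n); R=np.array(c["R"]);t=np.array(c["t"])
    o=-R.T@t; d=R.T@np.array([(uv[0]-c["cx"])/c["fx"],(uv[1]-c["cy"])/c["fy"],1.]); return o,d/np.linalg.norm(d)
def tri(u1,u2):
    o1,d1=rayo("top",u1);o2,d2=rayo("scene",u2)
    A=np.stack([d1,-d2],1); s=np.linalg.lstsq(A,o2-o1,rcond=None)[0]
    p=o1+s[0]*d1;q=o2+s[1]*d2; return (p+q)/2,np.linalg.norm(p-q)
def proj(n,X):
    c=eyes.calibration(n); p=np.array(c["R"])@np.array(X)+np.array(c["t"])
    return np.array([c["fx"]*p[0]/p[2]+c["cx"],c["fy"]*p[1]/p[2]+c["cy"]])
E
python3 - <<'E'
from h import *
np.set_printoptions(precision=4,suppress=True)
def T1(u,v): return (95+(u+.5)/4.5-.5,130+(v+.5)/4.5-.5)
def T2(u,v): return (240+(u+.5)/5-.5,170+(v+.5)/5-.5)
def S1(u,v): return (250+(u+.5)/4-.5,215+(v+.5)/4-.5)
def S2(u,v): return (190+(u+.5)/5-.5,90+(v+.5)/5-.5)
P=[ray("top",T1(*q),.143) for q in [(257,328),(405,295),(418,362),(270,398)]]
print(np.array(P),np.mean(P,0)); 
print("lens",[np.linalg.norm(P[i]-P[(i+1)%4]) for i in range(4)])
Q=[ray("scene",S1(*q),.143) for q in [(275,54),(397,175),(341,221),(216,99)]]
print(np.array(Q),np.mean(Q,0),[np.linalg.norm(Q[i]-Q[(i+1)%4]) for i in range(4)])
# saturated mask
a=cv2.imread("pics/top0.png"); 
print("rod tip top",ray("top",T1(442,326),.125))
# vise
def show(n,z,l,T): 
    P=np.array([ray(n,T(*q),z) for q in l]); print(P); return P
print("base top corners"); show("top",.02,[(57,180),(67,335),(637,293)],T2)
print("fixed jaw top front edge (160,178)-(163,312)"); show("top",.072,[(157,175),(163,312)],T2)
print("mov jaw"); show("top",.072,[(386,165),(392,294)],T2)
print("bed"); show("top",.035,[(162,212),(350,200),(354,262),(163,278)],T2)
print("grip top"); show("top",.133,[(657,98)],T2); show("scene",.133,[(124,52)],S2)
print("crank hub"); show("top",.09,[(598,208)],T2)
print("tri grip",tri(T2(657,98),S2(124,54)))
E
```

```text
[[0.5276 0.2658 0.143 ]
 [0.5476 0.173  0.143 ]
 [0.505  0.1641 0.143 ]
 [0.4834 0.2564 0.143 ]] [0.5159 0.2148 0.143 ]
lens [np.float64(0.09502558513762782), np.float64(0.04353431094048951), np.float64(0.09479697031700206), np.float64(0.04521880647547917)]
[[0.5035 0.164  0.143 ]
 [0.4818 0.2574 0.143 ]
 [0.5241 0.268  0.143 ]
 [0.549  0.176  0.143 ]] [0.5146 0.2163 0.143 ] [np.float64(0.09586308211671629), np.float64(0.04360493300613273), np.float64(0.09525761600940816), np.float64(0.04696212194668919)]
rod tip top [0.5298 0.1518 0.125 ]
base top corners
[[ 0.5291 -0.0173  0.02  ]
 [ 0.4318 -0.0224  0.02  ]
 [ 0.4539 -0.3808  0.02  ]]
fixed jaw top front edge (160,178)-(163,312)
[[ 0.5259 -0.0773  0.072 ]
 [ 0.4434 -0.0792  0.072 ]]
mov jaw
[[ 0.5305 -0.2165  0.072 ]
 [ 0.4526 -0.217   0.072 ]]
bed
[[ 0.5067 -0.0823  0.035 ]
 [ 0.513  -0.1999  0.035 ]
 [ 0.4743 -0.201   0.035 ]
 [ 0.4657 -0.0821  0.035 ]]
grip top
[[ 0.5608 -0.3638  0.133 ]]
[[ 0.5583 -0.3682  0.133 ]]
crank hub
[[ 0.5013 -0.3386  0.09  ]]
tri grip (array([ 0.5603, -0.3627,  0.1362]), np.float64(0.000207133744065012))
```

```bash
cat >> h.py <<'E'
from scipy.spatial.transform import Rotation as Ro
np.set_printoptions(precision=4,suppress=True)
def rel(pos,yawx):
    """shift (cm) and rotvec, tool axes, to put TCP at pos, tool z down, tool x at world yaw (deg)"""
    s=env.get_state(); R=np.array(s["orientation"]); p=np.array(s["tool_pos"])
    a=np.radians(yawx); x=np.array([np.cos(a),np.sin(a),0]); z=np.array([0,0,-1.]); Rt=np.stack([x,np.cross(z,x),z],1)
    return R.T@(np.array(pos)-p)*100, Ro.from_matrix(R.T@Rt).as_rotvec()
def st():
    s=env.get_state(); R=np.array(s["orientation"]); print("t",s["time_s"],"p",s["tool_pos"],"yawx",np.degrees(np.arctan2(R[1,0],R[0,0])),"F",s["ft_force"],"op",s["opening"],"q",s["qpos"])
E
python3 - <<'E'
from h import *
print(rel([.515,.2155,.23],103.3))
def T1(u,v): return (95+(u+.5)/4.5-.5,130+(v+.5)/4.5-.5)
print(ray("top",T1(188,384),.125),ray("top",T1(442,326),.125))
print("bottle",ray("top",(288,124),.15),ray("top",(286,140),.0))
print("hammer",ray("top",(195,164),.02))
E
```

```text
(array([ 55.8245, -73.4866,  -2.4686]), array([-0.0012, -0.0009, -1.425 ]))
[0.4943 0.3132 0.125 ] [0.5298 0.1518 0.125 ]
bottle [ 0.7536 -0.1268  0.15  ] [ 0.7481 -0.136   0.    ]
hammer [0.6654 0.1612 0.02  ]
```

>>> {"name": "move_arm", "arguments": {
  "plan": [
    [[55.8,-73.5,-3],[0,0,-1.425]],
    [[55.8,-73.5,-3],[0,0,-1.425]],
    [[55.8,-73.5,-3],[0,0,-1.425]],
    [[55.8,-73.5,-3],[0,0,-1.425]],
    [[55.8,-73.5,-3],[0,0,-1.425]],
    [[55.8,-73.5,-3],[0,0,-1.425]],
    [[55.8,-73.5,-3],[0,0,-1.425]],
    [[55.8,-73.5,-3],[0,0,-1.425]],
    [[55.8,-73.5,-3],[0,0,-1.425]],
    [[55.8,-73.5,-3],[0,0,-1.425]],
    [[55.8,-73.5,-3],[0,0,-1.425]],
    [[55.8,-73.5,-3],[0,0,-1.425]],
    [[55.8,-73.5,-3],[0,0,-1.425]],
    [[55.8,-73.5,-3],[0,0,-1.425]],
    [[55.8,-73.5,-3],[0,0,-1.425]],
    [[55.8,-73.5,-3],[0,0,-1.425]],
    [[55.8,-73.5,-3],[0,0,-1.425]],
    [[55.8,-73.5,-3],[0,0,-1.425]],
    [[55.8,-73.5,-3],[0,0,-1.425]],
    [[55.8,-73.5,-3],[0,0,-1.425]]
  ],
  "hand": 0,
  "force": 25
}}

```text
time_s: 2.1
tool_pos: [0.5148, 0.2199, 0.2351]
orientation: [[-0.235, 0.972, -0.001], [0.972, 0.235, 0.004], [0.004, 0.0, -1.0]]
ft_force: [-0.9, -0.4, -1.7]
opening: 0.999
```

```bash
python3 - <<'E'
from h import *
st(); print(rel([.515,.2155,.23],103.2))
im=eyes.get_image("wrist"); cv2.imwrite("pics/w1.png",im[:,:,::-1])
st()
E
```

```text
t 2.1 p [0.5148 0.2199 0.2351] yawx 103.57974268549079 F [-0.9407 -0.3545 -1.6751] op 0.9991312304629633 q [ -5.166   23.8791 -32.6381 110.2578  16.2144  50.3588 -32.4331]
(array([-0.4352, -0.0791,  0.5089]), array([ 0.0001, -0.0037,  0.0066]))
t 2.15 p [0.5144 0.2172 0.2348] yawx 103.46554091980776 F [-0.4146 -0.7139  0.0636] op 1.0001915360330043 q [ -5.027   23.8188 -32.5528 110.3892  16.2171  50.3675 -32.3606]
```

View pics/w1.png

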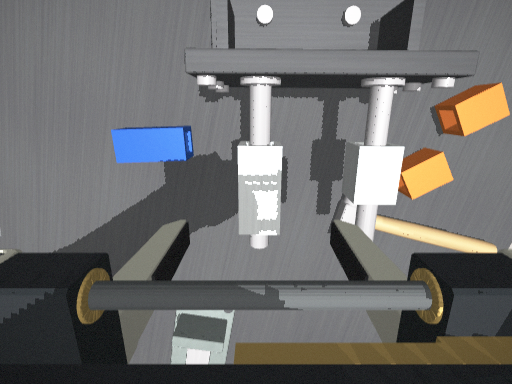

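```bash
cat >> h.py <<'E'
def wray(uv,z,s):
    c=eyes.calibration("wrist"); T=np.array(c["tool_from_camera"]); R=np.array(s["orientation"]); p=np.array(s["tool_pos"])
    d=T[:3,:3]@np.array([(uv[0]-c["cx"])/c["fx"],(uv[1]-c["cy"])/c["fy"],1.]); d=R@d; o=R@T[:3,3]+p
    return o+d*(z-o[2])/d[2]
E
python3 - <<'E'
from h import *
s=env.get_state()
# picture at t=2.1 pose
s=dict(s); s["tool_pos"]=[0.5148,0.2199,0.2351]
for q in [(238.5,147),(282,147),(280.5,235.5),(238,235.5)]: print(wray(q,.143,s))
print("tip",wray((260,247),.13,s), "root",wray((260,85),.125,s), rel([.515,.2165,.121],103))
a=cv2.imread("pics/w1.png"); cv2.imwrite("pics/w1z.png",cv2.resize(a[60:260,180:420],None,fx=3,fy=3))
E
```

```text
[0.4851 0.2553 0.143 ]
[0.5266 0.2653 0.143 ]
[0.5494 0.1727 0.143 ]
[0.5048 0.1619 0.143 ]
tip [0.5328 0.1473 0.13  ] root [0.4919 0.3171 0.125 ] (array([-0.1032,  0.0592, 11.379 ]), array([-0.0012, -0.002 ,  0.0081]))
```

View pics/w1z.png

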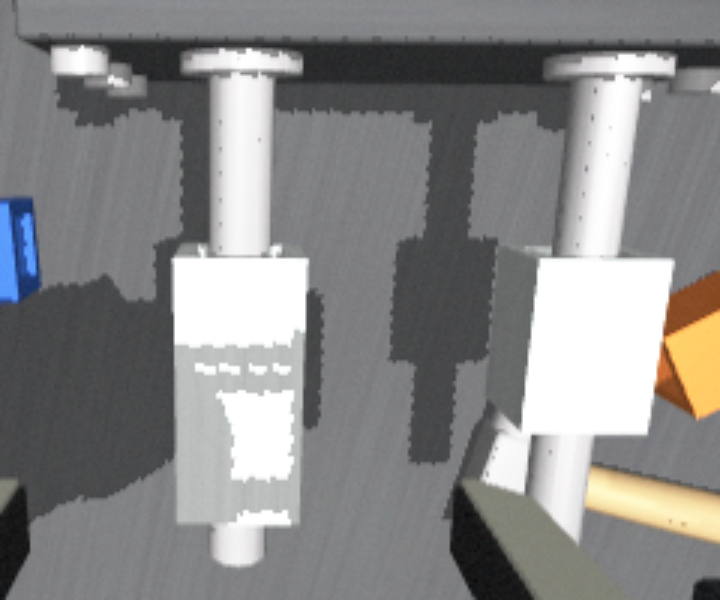

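```bash
python3 - <<'E'
from h import *
st(); print(rel([.5157,.215,.119],103.2))
E
```

```text
t 2.15 p [0.5144 0.2172 0.2348] yawx 103.46554091980776 F [-0.4146 -0.7139  0.0636] op 1.0001915360330043 q [ -5.027   23.8188 -32.5528 110.3892  16.2171  50.3675 -32.3606]
(array([-0.2658,  0.0926, 11.5787]), array([-0.0012, -0.002 ,  0.0046]))
```

>>> {"name": "move_arm", "arguments": {
  "plan": [
    [[-0.27,0.09,2],[-0.001,-0.002,0.005]],
    [[-0.27,0.09,5],[-0.001,-0.002,0.005]],
    [[-0.27,0.09,8],[-0.001,-0.002,0.005]],
    [[-0.27,0.09,10.5],[-0.001,-0.002,0.005]],
    [[-0.27,0.09,11.6],[-0.001,-0.002,0.005]],
    [[-0.27,0.09,11.6],[-0.001,-0.002,0.005]],
    [[-0.27,0.09,11.6],[-0.001,-0.002,0.005]]
  ]
}}

```text
time_s: 2.85
tool_pos: [0.516, 0.2146, 0.1195]
orientation: [[-0.227, 0.974, 0.0], [0.974, 0.227, -0.0], [-0.0, 0.0, -1.0]]
ft_force: [-0.1, -0.4, -0.1]
opening: 1.001
```

```bash
python3 - <<'E'
from h import *
st()
E
```

```text
t 2.85 p [0.516  0.2146 0.1195] yawx 103.14306805577417 F [-0.134  -0.3853 -0.1106] op 1.001448279839317 q [ -9.3157  31.8306 -27.4464 116.8689  24.0193  36.7159 -39.6368]
```

>>> {"name": "move_arm", "arguments": {
  "plan": [
    [[0,0,0],[0,0,0]],
    [[0,0,0],[0,0,0]],
    [[0,0,0],[0,0,0]],
    [[0,0,0],[0,0,0]],
    [[0,0,0],[0,0,0]],
    [[0,0,0],[0,0,0]],
    [[0,0,0],[0,0,0]],
    [[0,0,0],[0,0,0]]
  ],
  "hand": 255,
  "force": 25
}}

```text
time_s: 3.65
tool_pos: [0.516, 0.2146, 0.1195]
orientation: [[-0.228, 0.974, 0.0], [0.974, 0.228, -0.0], [-0.0, 0.0, -1.0]]
ft_force: [0.9, -0.5, 1.2]
opening: 0.471
```

```bash
python3 - <<'E'
from h import *
st()
E
```

```text
t 3.65 p [0.516  0.2146 0.1195] yawx 103.15285025800752 F [ 0.9392 -0.4771  1.2066] op 0.47055053724780505 q [ -9.3184  31.8324 -27.4514 116.8646  24.0231  36.7247 -39.6359]
```

>>> {"name": "move_arm", "arguments": {
  "plan": [
    [[0,0,-0.2],[0,0,0]],
    [[0,0,-0.4],[0,0,0]],
    [[-0.5,0,-0.4],[0,0,0]],
    [[-1.5,0,-0.4],[0,0,0]],
    [[-3,0,-0.4],[0,0,0]],
    [[-4,0,-0.4],[0,0,0]],
    [[-5,0,-0.4],[0,0,0]],
    [[-5,0,-0.4],[0,0,0]]
  ]
}}

```text
time_s: 4.45
tool_pos: [0.5278, 0.1635, 0.1233]
orientation: [[-0.225, 0.974, 0.0], [0.974, 0.225, -0.001], [-0.001, -0.0, -1.0]]
ft_force: [-1.0, -0.2, -3.7]
opening: 0.468
```

```bash
python3 - <<'E'
from h import *
st()
im=eyes.get_image("wrist"); cv2.imwrite("pics/w2.png",im[:,:,::-1])
E
```

```text
t 4.45 p [0.5278 0.1635 0.1233] yawx 102.98197589320867 F [-1.0022 -0.1776 -3.6546] op 0.4684076846942515 q [ -3.6453  31.2303 -27.8757 117.4529  23.9612  36.8305 -34.5886]
```

View pics/w2.png

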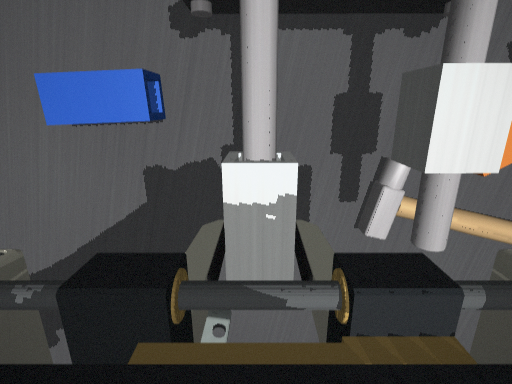

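>>> {"name": "move_arm", "arguments": {
  "plan": [
    [[-1.5,0,0],[0,0,0]],
    [[-3.5,0,0],[0,0,0]],
    [[-6,0,0],[0,0,0]],
    [[-8.5,0,0],[0,0,0]],
    [[-9.5,0,0],[0,0,0]],
    [[-9.5,0,0],[0,0,0]]
  ]
}}

```text
time_s: 5.1
tool_pos: [0.5493, 0.0705, 0.1234]
orientation: [[-0.223, 0.975, 0.0], [0.975, 0.223, -0.001], [-0.001, -0.0, -1.0]]
ft_force: [-0.3, -0.3, -3.2]
opening: 0.472
```

```bash
python3 - <<'E'
from h import *
st()
im=eyes.get_image("wrist"); cv2.imwrite("pics/w3.png",im[:,:,::-1])
E
```

```text
t 5.1 p [0.5493 0.0705 0.1234] yawx 102.88681091112491 F [-0.254  -0.2829 -3.19  ] op 0.47172573623335523 q [  6.5589  31.3686 -28.3233 117.2874  24.2947  37.0173 -25.0881]
```

View pics/w3.png

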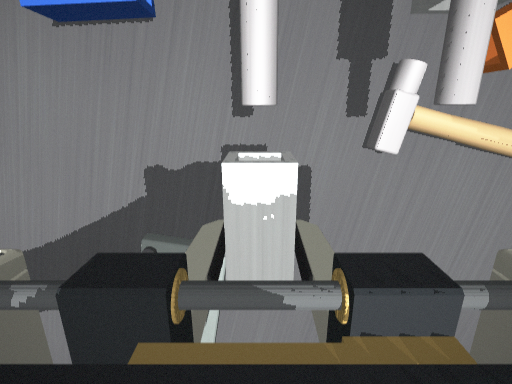

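```bash
python3 - <<'E'
from h import *
def S2(u,v): return (190+(u+.5)/5-.5,90+(v+.5)/5-.5)
for q in [(305,322),(388,435),(360,303),(437,402)]: print(ray("scene",S2(*q),.035))
s=env.get_state(); s=dict(s)
R=np.array(s["orientation"]);p=np.array(s["tool_pos"])
for q in [(223,163),(297,163)]: print("sleeve end in tool", R.T@(wray(q,p[2]+.0235,s)-p))
# taking fresh top image
im=eyes.get_image("top"); cv2.imwrite("pics/top1.png",im[:,:,::-1])
im=eyes.get_image("scene"); cv2.imwrite("pics/scene1.png",im[:,:,::-1])
E
```

```text
[ 0.5107 -0.2008  0.035 ]
[ 0.5027 -0.099   0.035 ]
[ 0.4728 -0.2016  0.035 ]
[ 0.4649 -0.1101  0.035 ]
sleeve end in tool [ 0.0481 -0.0208 -0.0235]
sleeve end in tool [ 0.0481  0.0216 -0.0235]
```

View pics/scene1.png

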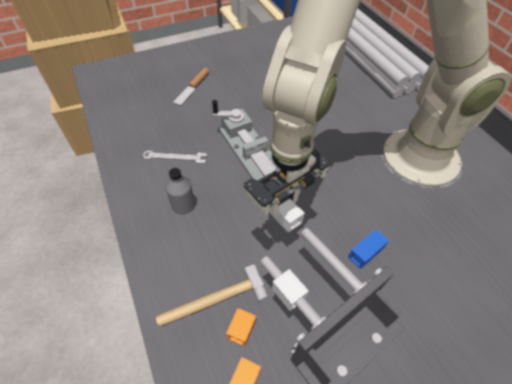

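```bash
python3 - <<'E'
from h import *
st(); print(rel([.488,-.133,.12],93.7))
E
```

```text
t 5.25 p [0.5489 0.0737 0.1236] yawx 103.12227881965543 F [-0.7939  0.6687 -3.6294] op 0.4723397716951169 q [  6.364   31.3591 -28.4437 117.294   24.2725  36.9974 -25.1342]
(array([-18.7476, -10.6222,   0.3476]), array([ 0.0005, -0.0006,  0.1644]))
```

>>> {"name": "move_arm", "arguments": {
  "plan": [
    [[-2,-1.1,-1],[0,0,0.03]],
    [[-5,-2.8,-2],[0,0,0.06]],
    [[-8,-4.5,-2],[0,0,0.1]],
    [[-11,-6.2,-2],[0,0,0.13]],
    [[-14,-7.9,-2],[0,0,0.164]],
    [[-17,-9.6,-2],[0,0,0.164]],
    [[-18.2,-10.4,-1],[0,0,0.164]],
    [[-18.75,-10.6,0.3],[0,0,0.164]],
    [[-18.75,-10.6,0.3],[0,0,0.164]],
    [[-18.75,-10.6,0.3],[0,0,0.164]]
  ]
}}

```text
time_s: 6.25
tool_pos: [0.4887, -0.131, 0.12]
orientation: [[-0.067, 0.998, -0.0], [0.998, 0.067, 0.002], [0.002, 0.0, -1.0]]
ft_force: [-0.2, 0.7, -2.2]
opening: 0.469
```

```bash
python3 - <<'E'
from h import *
st()
for n in ["wrist","scene","top"]:
    im=eyes.get_image(n); cv2.imwrite(f"pics/{n}4.png",im[:,:,::-1])
st()
b=cv2.imread("pics/scene4.png")
cv2.imwrite("pics/scene4z.png",cv2.resize(b[80:220,190:330],None,fx=4,fy=4,interpolation=cv2.INTER_CUBIC))
E
```

```text
t 6.25 p [ 0.4887 -0.131   0.12  ] yawx 93.86559179673246 F [-0.1972  0.6584 -2.1952] op 0.4693501076555977 q [ 27.7098  28.7117 -26.4686 123.4524  23.1995  32.5912 -11.8719]
t 6.4 p [ 0.489  -0.1315  0.1207] yawx 93.85163398400412 F [ 0.4549 -0.1884 -3.8763] op 0.468715893418886 q [ 27.7407  28.6385 -26.46   123.4353  23.2048  32.6047 -11.8482]
```

View pics/wrist4.png

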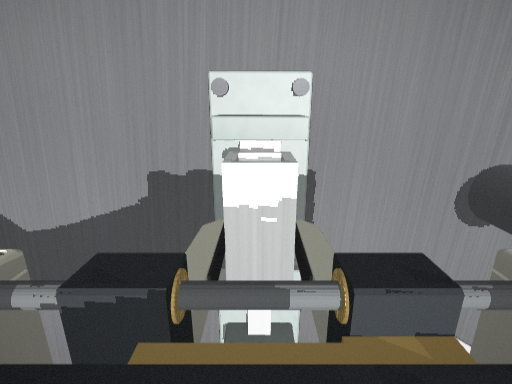

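View pics/scene4z.png

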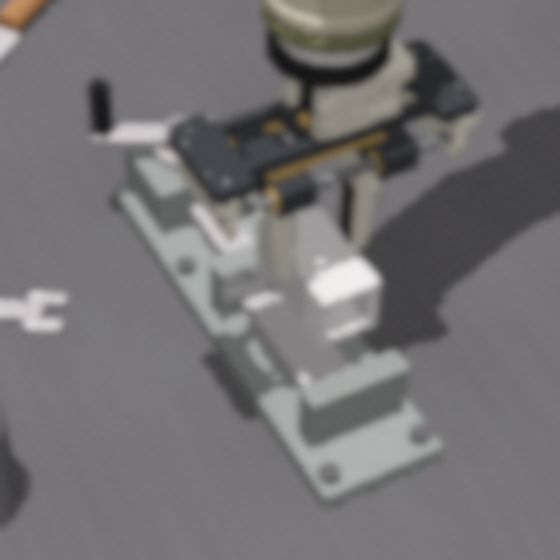

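```bash
python3 - <<'E'
from h import *
s=dict(env.get_state()); R=np.array(s["orientation"]);p=np.array(s["tool_pos"])
f=lambda q,z:R.T@(wray(q,z,s)-p)
print("jaw front",f((213,139.5),.072),f((308,139.5),.072),"jaw back",f((213,116),.072),f((308,116),.072))
print("base end",f((210,72),.02),f((310.5,72),.02))
print("sleeve end",f((223,161),p[2]+.0235),f((296,161),p[2]+.0235))
E
python3 - <<'E'
import cv2
b=cv2.imread("pics/wrist4.png")
cv2.imwrite("pics/w4z.png",cv2.resize(b[60:190,190:330],None,fx=5,fy=4.5,interpolation=cv2.INTER_CUBIC))
E
```

```text
jaw front [ 0.0533 -0.038   0.0487] [0.0534 0.0399 0.0488] jaw back [ 0.072  -0.0371  0.0487] [0.072  0.0389 0.0488]
base end [ 0.1104 -0.0465  0.1008] [0.1105 0.0481 0.1009]
sleeve end [ 0.0492 -0.0208 -0.0235] [ 0.0493  0.0211 -0.0234]
```

View pics/w4z.png

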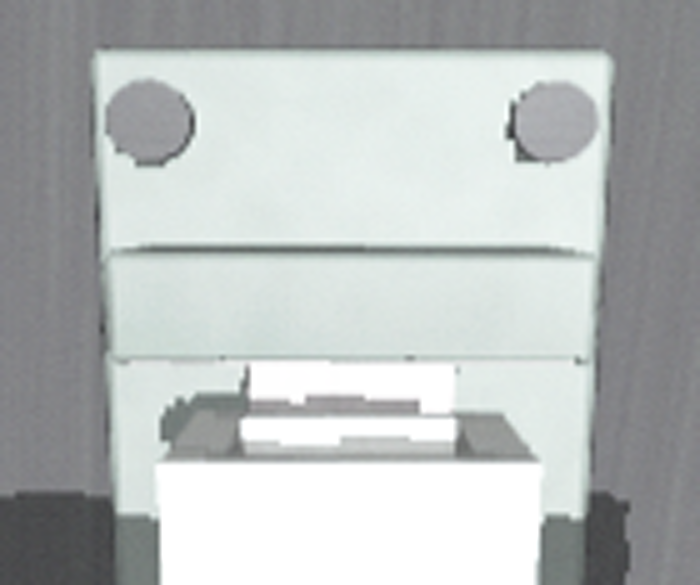

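>>> {"name": "move_arm", "arguments": {
  "plan": [
    [[-0.2,0,1],[0,0,0]],
    [[-0.2,0,3],[0,0,0]],
    [[-0.2,0,5],[0,0,0]],
    [[-0.2,0,5.8],[0,0,0]],
    [[-0.2,0,6.1],[0,0,0]],
    [[-0.2,0,6.2],[0,0,0]],
    [[-0.2,0,6.2],[0,0,0]]
  ]
}}

```text
time_s: 7.1
tool_pos: [0.4895, -0.1334, 0.0591]
orientation: [[-0.067, 0.998, 0.002], [0.998, 0.067, 0.001], [0.001, 0.002, -1.0]]
ft_force: [-0.1, 0.2, -3.0]
opening: 0.47
```

```bash
python3 - <<'E'
from h import *
st()
im=eyes.get_image("wrist"); cv2.imwrite("pics/w5.png",im[:,:,::-1])
st()
E
```

```text
t 7.1 p [ 0.4895 -0.1334  0.0591] yawx 93.85530871324613 F [-0.0753  0.1546 -2.9991] op 0.47042837467641185 q [ 23.6251  34.0428 -20.9898 126.0012  28.8628  24.3903 -16.7921]
t 7.15 p [ 0.4896 -0.1335  0.0592] yawx 93.85126210805313 F [-0.3465 -0.3131 -3.4422] op 0.4688196019169228 q [ 23.6364  34.0294 -20.9961 126.0011  28.8649  24.3904 -16.7919]
```

View pics/w5.png

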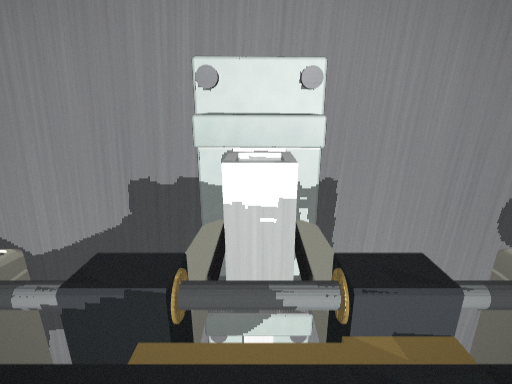

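>>> {"name": "move_arm", "arguments": {
  "plan": [
    [[0,0,0.1],[0,0,0]],
    [[0,0,0.2],[0,0,0]],
    [[0,0,0.25],[0,0,0]],
    [[0,0,0.25],[0,0,0]]
  ]
}}

```text
time_s: 7.55
tool_pos: [0.4896, -0.1335, 0.0568]
orientation: [[-0.067, 0.998, 0.002], [0.998, 0.067, 0.001], [0.001, 0.002, -1.0]]
ft_force: [0.2, 0.7, -3.9]
opening: 0.474
```

>>> {"name": "move_arm", "arguments": {
  "plan": [
    [[0,0,0.1],[0,0,0]],
    [[0,0,0.1],[0,0,0]],
    [[0,0,0.1],[0,0,0]]
  ]
}}

```text
time_s: 7.85
tool_pos: [0.4895, -0.1335, 0.0558]
orientation: [[-0.067, 0.998, 0.002], [0.998, 0.067, 0.001], [0.001, 0.002, -1.0]]
ft_force: [1.0, -0.7, -3.5]
opening: 0.471
```

>>> {"name": "move_arm", "arguments": {
  "plan": [
    [[0,0,0.05],[0,0,0]],
    [[0,0,0.1],[0,0,0]],
    [[0,0,0.1],[0,0,0]]
  ]
}}

```text
time_s: 8.15
tool_pos: [0.4896, -0.1335, 0.0555]
orientation: [[-0.067, 0.998, 0.002], [0.998, 0.067, 0.0], [0.0, 0.002, -1.0]]
ft_force: [-2.2, -0.2, 9.3]
opening: 0.47
```

>>> {"name": "move_arm", "arguments": {
  "plan": [
    [[0,0,0],[0,0,0]],
    [[0,0,0],[0,0,0]],
    [[0,0,0],[0,0,0]],
    [[0,0,0],[0,0,0]],
    [[0,0,0],[0,0,0]]
  ],
  "hand": 60
}}

```text
time_s: 8.65
tool_pos: [0.4896, -0.1335, 0.0554]
orientation: [[-0.067, 0.998, 0.002], [0.998, 0.067, 0.0], [0.0, 0.002, -1.0]]
ft_force: [-0.3, -0.2, 0.5]
opening: 0.761
```

```bash
python3 - <<'E'
from h import *
st()
E
```

```text
t 8.65 p [ 0.4896 -0.1335  0.0554] yawx 93.85073524629402 F [-0.2817 -0.1845  0.5134] op 0.7610783016080572 q [ 23.2726  34.3652 -20.527  126.1577  29.2478  23.8246 -17.1487]
```

>>> {"name": "move_arm", "arguments": {
  "plan": [
    [[0,0,-1],[0,0,0]],
    [[0,0,-3],[0,0,0]],
    [[0,0,-6],[0,0,0]],
    [[0,0,-9],[0,0,0]],
    [[0,0,-12],[0,0,0]],
    [[0,0,-13],[0,0,0]],
    [[0,0,-13],[0,0,0]]
  ]
}}

```text
time_s: 9.35
tool_pos: [0.4899, -0.1339, 0.187]
orientation: [[-0.067, 0.998, 0.005], [0.998, 0.067, -0.001], [-0.001, 0.005, -1.0]]
ft_force: [-0.3, 0.2, -0.1]
opening: 0.765
```

```bash
python3 - <<'E'
from h import *
st()
for n in ["wrist","scene","top"]:
    im=eyes.get_image(n); cv2.imwrite(f"pics/{n}6.png",im[:,:,::-1])
b=cv2.imread("pics/scene6.png")
cv2.imwrite("pics/scene6z.png",cv2.resize(b[80:220,190:330],None,fx=4,fy=4,interpolation=cv2.INTER_CUBIC))
b=cv2.imread("pics/top6.png")
cv2.imwrite("pics/top6z.png",cv2.resize(b[170:250,240:400],None,fx=5,fy=5,interpolation=cv2.INTER_CUBIC))
st()
E
```

```text
t 9.35 p [ 0.4899 -0.1339  0.187 ] yawx 93.82048279722999 F [-0.2805  0.1856 -0.1376] op 0.7654252479009064 q [ 31.8697  23.394  -30.8637 119.7216  18.1123  41.0301  -6.8513]
t 9.5 p [ 0.4886 -0.1336  0.1845] yawx 93.84664197415711 F [ 0.017  -0.1438  0.6005] op 0.7670663572252163 q [ 31.7848  23.6099 -30.7754 119.8452  18.1578  40.9625  -6.8887]
```

View pics/wrist6.png

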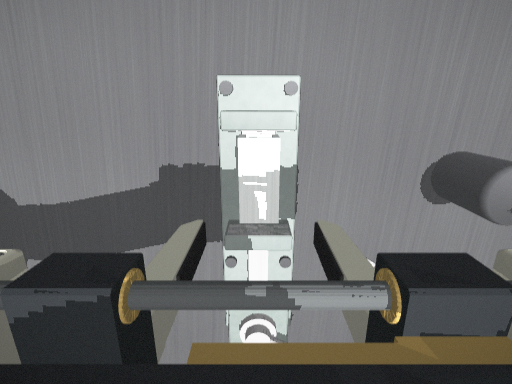

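View pics/scene6z.png

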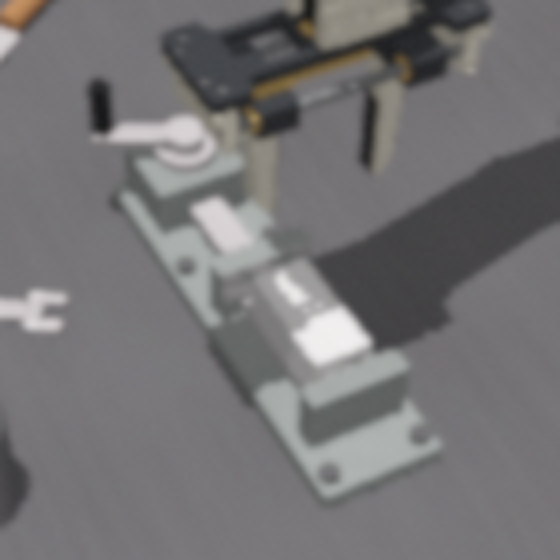

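View pics/top6z.png

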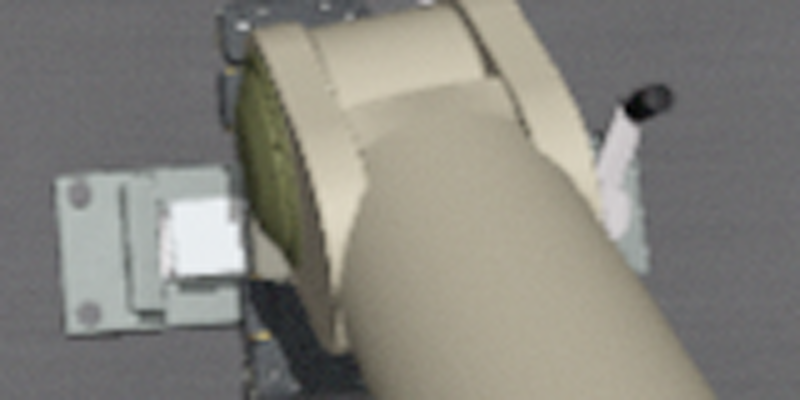

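```bash
python3 - <<'E'
from h import *
st(); print(rel([.52,-.434,.2],60))
E
```

```text
t 9.5 p [ 0.4886 -0.1336  0.1845] yawx 93.84664197415711 F [ 0.017  -0.1438  0.6005] op 0.7670663572252163 q [ 31.7848  23.6099 -30.7754 119.8452  18.1578  40.9625  -6.8887]
(array([-30.1795,   1.1171,  -1.5682]), array([ 0.0008, -0.0008,  0.5907]))
```

>>> {"name": "move_arm", "arguments": {
  "plan": [
    [[-2,0.1,-1.6],[0,0,0.1]],
    [[-5,0.2,-1.6],[0,0,0.2]],
    [[-9,0.4,-1.6],[0,0,0.3]],
    [[-13,0.5,-1.6],[0,0,0.4]],
    [[-17,0.7,-1.6],[0,0,0.5]],
    [[-21,0.9,-1.6],[0,0,0.59]],
    [[-25,1,-1.6],[0,0,0.59]],
    [[-28,1.1,-1.6],[0,0,0.59]],
    [[-30,1.1,-1.6],[0,0,0.59]],
    [[-30.2,1.1,-1.6],[0,0,0.59]],
    [[-30.2,1.1,-1.6],[0,0,0.59]]
  ],
  "hand": 130
}}

```text
time_s: 10.6
tool_pos: [0.5193, -0.4334, 0.1986]
orientation: [[0.5, 0.866, -0.001], [0.866, -0.5, 0.002], [0.002, -0.002, -1.0]]
ft_force: [0.5, 0.1, -0.2]
opening: 0.494
```

```bash
python3 - <<'E'
from h import *
st(); im=eyes.get_image("scene")
st(); 
s=env.get_state()
im=eyes.get_image("wrist"); cv2.imwrite("pics/w7.png",im[:,:,::-1])
st()
g=cv2.cvtColor(im,cv2.COLOR_RGB2GRAY)
E
```

```text
t 10.6 p [ 0.5193 -0.4334  0.1986] yawx 60.02961998574764 F [ 0.463   0.1303 -0.2035] op 0.4944078358396189 q [ 47.4516  32.4889 -19.2356  97.8594  12.8676  51.9613  -6.9539]
t 10.65 p [ 0.5197 -0.4326  0.1991] yawx 60.09933800870951 F [ 1.1562  0.6455 -0.1481] op 0.48995868346556765 q [ 47.4156  32.4375 -19.2745  97.884   12.8604  51.9649  -6.9531]
t 10.7 p [ 0.52   -0.4324  0.1996] yawx 60.140964048394245 F [ 1.0076 -0.335   1.4513] op 0.49134834774838915 q [ 47.397   32.3973 -19.2907  97.8864  12.8624  51.9659  -6.9453]
```

View pics/w7.png

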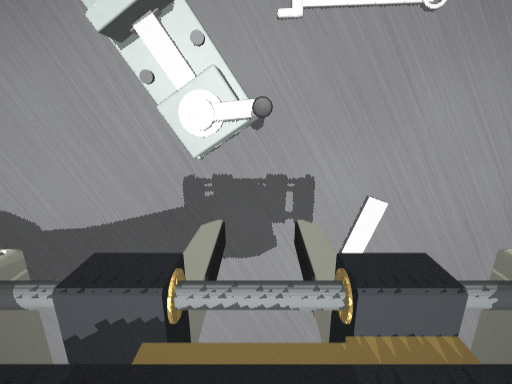

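```bash
python3 - <<'E'
from h import *
s=dict(env.get_state()); s["tool_pos"]=[.5197,-.4326,.1991]
b=cv2.imread("pics/w7.png"); cv2.imwrite("pics/w7z.png",cv2.resize(b[70:170,150:290],None,fx=5,fy=5,interpolation=cv2.INTER_CUBIC))
print("grip top",wray((263,105.5),.133,s),"hub",wray((199,112),.09,s))
g=b.max(2)[80:130,235:290]; m=(g<75).astype(np.uint8); n,l,stt,c=cv2.connectedComponentsWithStats(m); print(stt,c+[235,80])
E
```

```text
grip top [ 0.5624 -0.3645  0.133 ] hub [ 0.5039 -0.3379  0.09  ]
[[   0    0   55   50 2707]
 [  20   20    1    1    1]
 [  34   20    2    2    2]
 [  18   23    1    2    2]
 [  36   23    1    2    2]
 [  37   26    1    1    1]
 [  17   28   13   11   24]
 [  31   28    6    8   11]] [[261.9967 104.3879]
 [255.     100.    ]
 [269.5    100.5   ]
 [253.     103.5   ]
 [271.     103.5   ]
 [272.     106.    ]
 [258.2917 114.2917]
 [269.2727 112.0909]]
```

View pics/w7z.png

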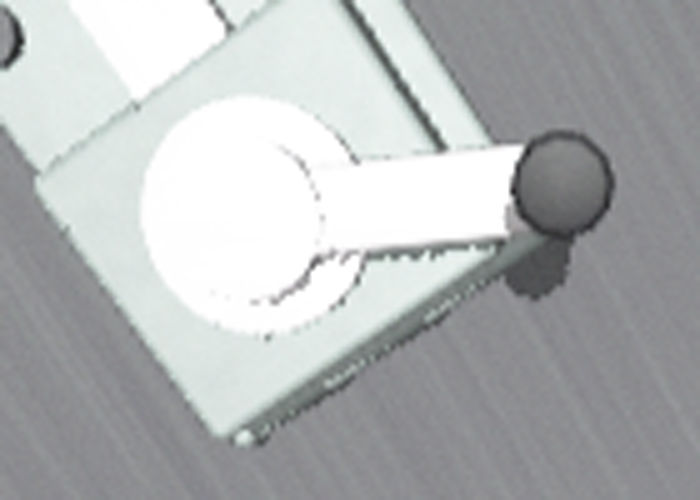

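```bash
python3 - <<'E'
from h import *
st(); print(rel([.562,-.365,.17],60))
E
```

```text
t 10.7 p [ 0.52   -0.4324  0.1996] yawx 60.140964048394245 F [ 1.0076 -0.335   1.4513] op 0.49134834774838915 q [ 47.397   32.3973 -19.2907  97.8864  12.8624  51.9659  -6.9453]
(array([7.9299, 0.2958, 2.9693]), array([-0.001 , -0.0017,  0.0025]))
```

>>> {"name": "move_arm", "arguments": {
  "plan": [
    [[2,0.1,0],[-0.001,-0.002,0.002]],
    [[5,0.2,0],[-0.001,-0.002,0.002]],
    [[7.5,0.3,0],[-0.001,-0.002,0.002]],
    [[7.9,0.3,1.5],[-0.001,-0.002,0.002]],
    [[7.9,0.3,3],[-0.001,-0.002,0.002]],
    [[7.9,0.3,5],[-0.001,-0.002,0.002]],
    [[7.9,0.3,7],[-0.001,-0.002,0.002]],
    [[7.9,0.3,8.5],[-0.001,-0.002,0.002]],
    [[7.9,0.3,9],[-0.001,-0.002,0.002]],
    [[7.9,0.3,9],[-0.001,-0.002,0.002]],
    [[7.9,0.3,9],[-0.001,-0.002,0.002]]
  ]
}}

```text
time_s: 11.8
tool_pos: [0.562, -0.3655, 0.1101]
orientation: [[0.5, 0.866, 0.0], [0.866, -0.5, -0.001], [-0.0, 0.001, -1.0]]
ft_force: [0.5, 0.8, 0.7]
opening: 0.491
```

```bash
python3 - <<'E'
from h import *
st(); print(rel([.562,-.365,.11],60))
b=eyes.get_image("scene")[:,:,::-1]
cv2.imwrite("pics/scene8z.png",cv2.resize(b[60:200,170:310],None,fx=4,fy=4,interpolation=cv2.INTER_CUBIC))
b=eyes.get_image("wrist")[:,:,::-1]; cv2.imwrite("pics/w8.png",b)
E
```

```text
t 11.8 p [ 0.562  -0.3655  0.1101] yawx 60.00999698433879 F [0.5488 0.801  0.6507] op 0.49148108231098603 q [ 39.3186  37.504  -17.3953 102.9533  15.8466  41.9011 -16.5527]
(array([ 0.0412, -0.0291,  0.0134]), array([0.0005, 0.0003, 0.0002]))
```

View pics/scene8z.png

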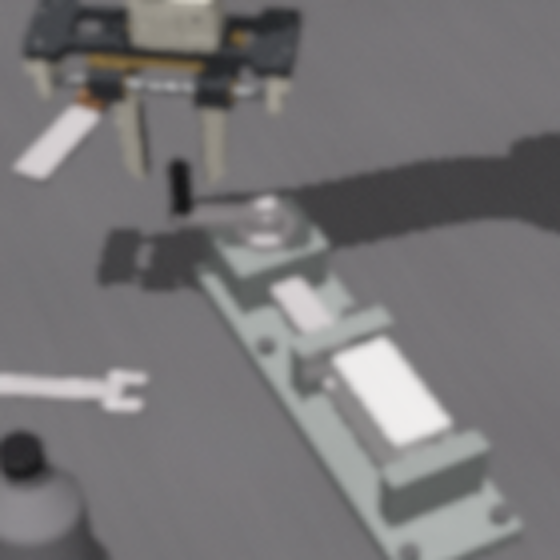

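View pics/w8.png

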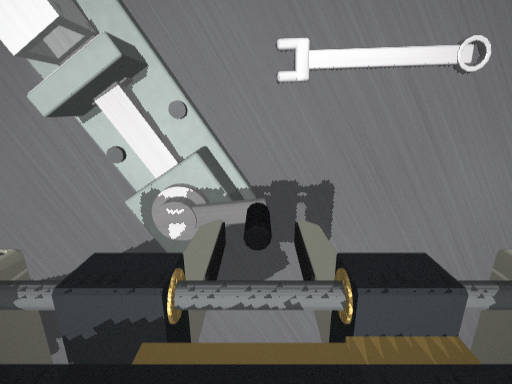

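```bash
python3 - <<'E'
from h import *
s=dict(env.get_state()); R=np.array(s["orientation"]);p=np.array(s["tool_pos"])
b=cv2.imread("pics/w8.png"); cv2.imwrite("pics/w8z.png",cv2.resize(b[180:280,190:330],None,fx=5,fy=5,interpolation=cv2.INTER_CUBIC))
for v in (230,234,238,242): print(v,R.T@(wray((258,v),.133,s)-p))
# expected project of TCP axis points
c=eyes.calibration("wrist"); T=np.linalg.inv(np.array(c["tool_from_camera"]))
for z in (-.023,0,.014,.023):
  for y in (-.023,0,.023):
    q=T@np.array([0,y,z,1]); print(z,y,c["fx"]*q[0]/q[2]+c["cx"],c["fy"]*q[1]/q[2]+c["cy"])
for z in (.087,.096,.133): print(z,proj("scene",[p[0],p[1],z]), (proj("scene",[p[0],p[1],z])-[170,60])*4)
E
```

```text
230 [ 0.0058 -0.0007 -0.0224]
234 [ 0.003  -0.0007 -0.0224]
238 [ 0.0003 -0.0007 -0.0224]
242 [-0.0025 -0.0007 -0.0224]
-0.023 -0.023 222.25108409418615 238.81506640732988
-0.023 0 259.0438938179638 238.83178937017203
-0.023 0.023 295.8334212114824 238.8485108411388
0 -0.023 226.4660158220585 223.87650908215375
0 0 259.09085337285563 223.89192859369953
0 0.023 291.7131101049522 223.90734688547028
0.014 -0.023 228.59423817741273 216.33366528092589
0.014 0 259.1145645836174 216.3483692810583
0.014 0.023 289.6326323792441 216.36307219304342
0.023 -0.023 229.823165529834 211.97810203865023
0.023 0 259.1282565141968 211.9923753392971
0.023 0.023 288.43126516429743 212.00664762572484
0.087 [214.6636 112.5602] [178.6545 210.2409]
0.096 [214.4413 110.3335] [177.765  201.3341]
0.133 [213.4957 100.8647] [173.9827 163.4588]
```

View pics/w8z.png

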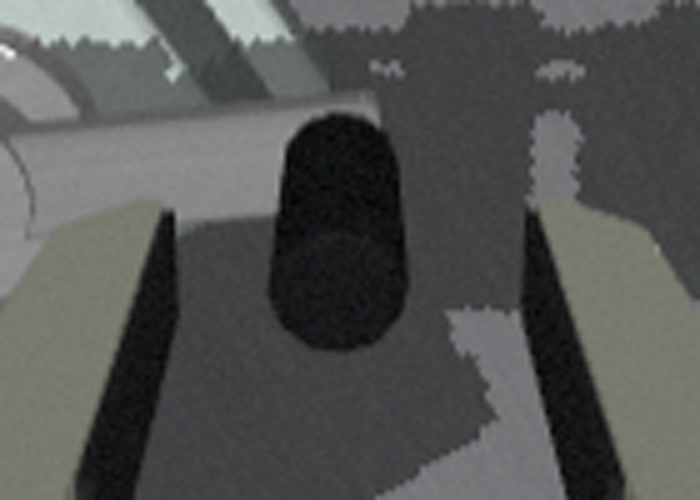

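>>> {"name": "move_arm", "arguments": {
  "plan": [
    [[0,-0.07,0],[0,0,0]],
    [[0,-0.07,0],[0,0,0]],
    [[0,-0.07,0],[0,0,0]],
    [[0,-0.07,0],[0,0,0]],
    [[0,-0.07,0],[0,0,0]],
    [[0,-0.07,0],[0,0,0]],
    [[0,-0.07,0],[0,0,0]]
  ],
  "hand": 255,
  "force": 25
}}

```text
time_s: 12.6
tool_pos: [0.5611, -0.3648, 0.1107]
orientation: [[0.5, 0.866, -0.0], [0.866, -0.5, -0.001], [-0.001, 0.0, -1.0]]
ft_force: [-4.8, 3.5, 5.4]
opening: 0.181
```

```bash
python3 - <<'E'
from h import *
st()
E
```

```text
t 12.6 p [ 0.5611 -0.3648  0.1107] yawx 60.01814127150936 F [-4.7963  3.4932  5.3985] op 0.18054966024925995 q [ 39.3198  37.4062 -17.4078 103.0757  15.837   41.8983 -16.5685]
```

```bash
cat >> h.py <<'E'
C0=np.array([.5023,-.3377])
def arc(a0,a1,step,C=C0,r=.065):
    s=env.get_state();R=np.array(s["orientation"]);p=np.array(s["tool_pos"])
    d=p[:2]-C; print("now r",np.hypot(*d),"ang",np.degrees(np.arctan2(d[1],d[0])))
    # force in radial/tangential(clockwise)
    e=d/np.hypot(*d); t=np.array([e[1],-e[0]]); F=np.array(s["ft_force"])[:2]; print("Fr",F@e,"Ft(cw)",F@t,"Fz",s["ft_force"][2])
    for a in np.arange(a0,a1-1e-6,-step):
        w=np.r_[C+r*np.array([np.cos(np.radians(a)),np.sin(np.radians(a))]),.1105]
        print(round(a,1),np.round(R.T@(w-p)*100,2))
E
python3 - <<'E'
from h import *
arc(-26,-60,3)
E
```

```text
now r 0.0647543622698552 ang -24.76309770433152
Fr -5.818416982622603 Ft(cw) -1.1629786568638285 Fz 5.398512699632651
-26.0 [-0.14  0.04  0.02]
-29.0 [-0.48  0.05  0.02]
-32.0 [-0.82  0.05  0.02]
-35.0 [-1.16  0.03  0.02]
-38.0 [-1.5  -0.01  0.02]
-41.0 [-1.83 -0.07  0.02]
-44.0 [-2.16 -0.14  0.02]
-47.0 [-2.49 -0.23  0.02]
-50.0 [-2.81 -0.34  0.02]
-53.0 [-3.13 -0.47  0.02]
-56.0 [-3.44 -0.61  0.02]
-59.0 [-3.74 -0.76  0.02]
```

>>> {"name": "move_arm", "arguments": {
  "plan": [
    [[-0.14,0.03,0],[0,0,0]],
    [[-0.48,0.05,0],[0,0,0]],
    [[-0.82,0.05,0],[0,0,0]],
    [[-1.16,0.03,0],[0,0,0]],
    [[-1.5,-0.01,0],[0,0,0]],
    [[-1.5,-0.01,0],[0,0,0]],
    [[-1.5,-0.01,0],[0,0,0]]
  ]
}}

```text
time_s: 13.3
tool_pos: [0.5546, -0.3763, 0.1106]
orientation: [[0.499, 0.867, 0.001], [0.867, -0.499, 0.001], [0.002, 0.0, -1.0]]
ft_force: [0.6, 6.1, 2.2]
opening: 0.181
```

```bash
python3 - <<'E'
from h import *
st(); arc(-38,-71,3)
cv2.imwrite("pics/w9.png",eyes.get_image("wrist")[:,:,::-1])
E
```

```text
t 13.3 p [ 0.5546 -0.3763  0.1106] yawx 60.05492347723922 F [0.6085 6.068  2.1647] op 0.18079542683530864 q [ 40.6172  37.4795 -17.5773 102.9523  15.8208  41.9463 -15.3343]
now r 0.06498163875358647 ang -36.47211317891437
Fr -3.1176731057617415 Ft(cw) -5.241290510143275 Fz 2.164745807205676
-38.0 [-0.17 -0.02  0.01]
-41.0 [-0.51 -0.08  0.01]
-44.0 [-0.84 -0.15  0.01]
-47.0 [-1.17 -0.24  0.01]
-50.0 [-1.49 -0.35  0.01]
-53.0 [-1.81 -0.48  0.01]
-56.0 [-2.12 -0.62  0.01]
-59.0 [-2.42 -0.77  0.01]
-62.0 [-2.71 -0.95  0.01]
-65.0 [-2.99 -1.14  0.01]
-68.0 [-3.27 -1.34  0.01]
-71.0 [-3.53 -1.55  0.01]
```

View pics/w9.png

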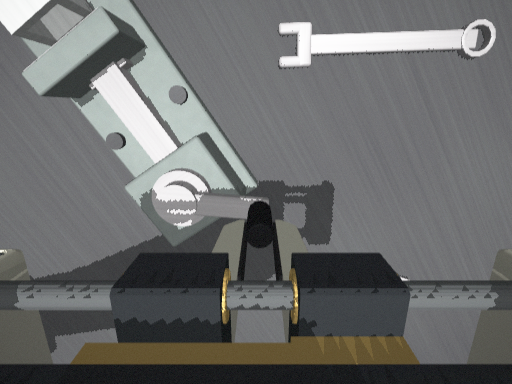

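>>> {"name": "move_arm", "arguments": {
  "plan": [
    [[-0.3,-0.04,0],[0,0,0]],
    [[-0.6,-0.1,0],[0,0,0]],
    [[-0.9,-0.17,0],[0,0,0]],
    [[-1.17,-0.24,0],[0,0,0]],
    [[-1.49,-0.35,0],[0,0,0]],
    [[-1.81,-0.48,0],[0,0,0]],
    [[-2.12,-0.62,0],[0,0,0]],
    [[-2.42,-0.77,0],[0,0,0]],
    [[-2.71,-0.95,0],[0,0,0]],
    [[-2.99,-1.14,0],[0,0,0]],
    [[-3.27,-1.34,0],[0,0,0]],
    [[-3.53,-1.55,0],[0,0,0]],
    [[-3.53,-1.55,0],[0,0,0]]
  ]
}}

```text
time_s: 14.65
tool_pos: [0.5266, -0.402, 0.1108]
orientation: [[0.5, 0.866, 0.008], [0.866, -0.5, -0.003], [0.002, 0.008, -1.0]]
ft_force: [7.4, -6.6, -7.9]
opening: 0.181
```

```bash
python3 - <<'E'
from h import *
st(); arc(-71,-104,3)
E
```

```text
t 14.65 p [ 0.5266 -0.402   0.1108] yawx 60.007811646970815 F [ 7.423  -6.634  -7.8933] op 0.1807414647324485 q [ 43.9821  36.879  -17.7353 104.3673  16.1236  40.7353 -12.6281]
now r 0.06873434465285623 ang -69.30677059310577
Fr 8.829021333180657 Ft(cw) -4.599909169736519 Fz -7.89331997804045
-71.0 [ 0.09 -0.41  0.02]
-74.0 [-0.16 -0.64  0.02]
-77.0 [-0.4  -0.89  0.02]
-80.0 [-0.63 -1.14  0.02]
-83.0 [-0.84 -1.41  0.01]
-86.0 [-1.03 -1.68  0.01]
-89.0 [-1.22 -1.97  0.01]
-92.0 [-1.38 -2.27  0.01]
-95.0 [-1.54 -2.57  0.  ]
-98.0 [-1.67 -2.88 -0.  ]
-101.0 [-1.79 -3.2  -0.  ]
-104.0 [-1.89 -3.53 -0.01]
```

```bash
python3 - <<'E'
from h import *
s=env.get_state()
b=eyes.get_image("wrist")[:,:,::-1]
st()
cv2.imwrite("pics/w10.png",b)
cv2.imwrite("pics/w10z.png",cv2.resize(b[130:280,120:320],None,fx=4,fy=4,interpolation=cv2.INTER_CUBIC))
P=np.array([(.5611,-.3648),(.5546,-.3763),(.5266,-.402)])
from scipy.optimize import least_squares
print(least_squares(lambda c:np.hypot(*(P-c).T)-.065,C0))
E
```

```text
t 14.7 p [ 0.5266 -0.402   0.1108] yawx 60.00509029982417 F [ 7.4984 -5.9938 -7.1601] op 0.1795799688910124 q [ 43.9791  36.881  -17.7313 104.3624  16.1277  40.7466 -12.6328]
     message: `gtol` termination condition is satisfied.
     success: True
      status: 1
         fun: [ 4.012e-04 -5.126e-04  1.445e-04]
           x: [ 4.995e-01 -3.427e-01]
        cost: 2.2228761790218514e-07
         jac: [[-9.414e-01  3.372e-01]
               [-8.540e-01  5.203e-01]
               [-4.155e-01  9.096e-01]]
        grad: [ 1.039e-10  8.697e-11]
  optimality: 1.0392082774752911e-10
 active_mask: [ 0.000e+00  0.000e+00]
        nfev: 4
        njev: 4
```

View pics/w10z.png

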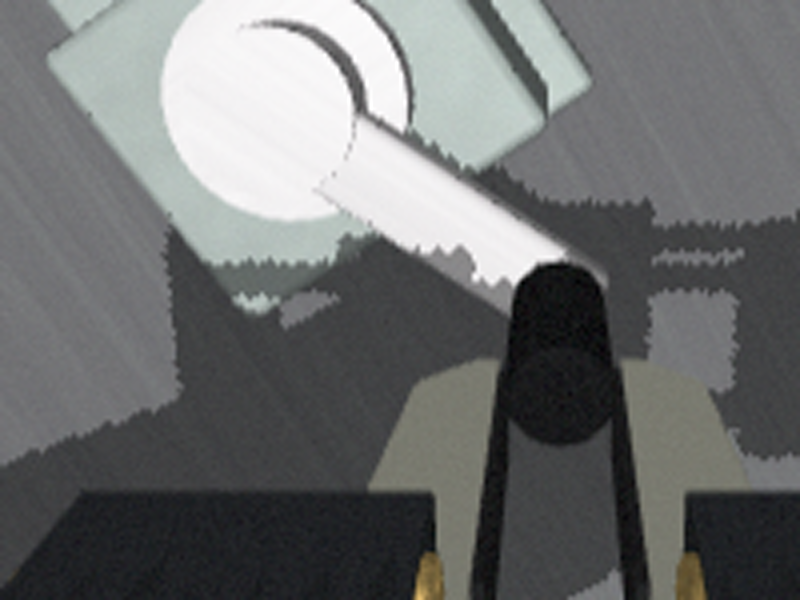

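>>> {"name": "move_arm", "arguments": {
  "plan": [
    [[0,0,0],[0,0,0]],
    [[0,0,0],[0,0,0]],
    [[0,0,0],[0,0,0]],
    [[0,0,0],[0,0,0]]
  ],
  "hand": 140
}}

```text
time_s: 15.1
tool_pos: [0.5264, -0.4019, 0.1107]
orientation: [[0.5, 0.866, 0.008], [0.866, -0.5, -0.003], [0.002, 0.008, -1.0]]
ft_force: [0.8, -0.4, 0.9]
opening: 0.44
```

```bash
python3 - <<'E'
from h import *
st(); s=env.get_state()
b=eyes.get_image("wrist")[:,:,::-1]
cv2.imwrite("pics/w11z.png",cv2.resize(b[130:280,120:320],None,fx=4,fy=4,interpolation=cv2.INTER_CUBIC))
for v in (226,228,230,232): print(v,wray((259,v),.133,s))
st()
E
```

```text
t 15.1 p [ 0.5264 -0.4019  0.1107] yawx 60.01252055651647 F [ 0.7556 -0.3704  0.8648] op 0.4398431043517988 q [ 43.9816  36.8787 -17.7374 104.3739  16.1314  40.7497 -12.6326]
226 [ 0.5304 -0.3946  0.133 ]
228 [ 0.5298 -0.3958  0.133 ]
230 [ 0.5291 -0.3969  0.133 ]
232 [ 0.5284 -0.3981  0.133 ]
t 15.15 p [ 0.5264 -0.4019  0.1108] yawx 60.01683881408092 F [ 0.9846 -0.7306  0.0571] op 0.4500697589052743 q [ 43.9799  36.8765 -17.7392 104.3759  16.1314  40.7513 -12.6318]
```

View pics/w11z.png

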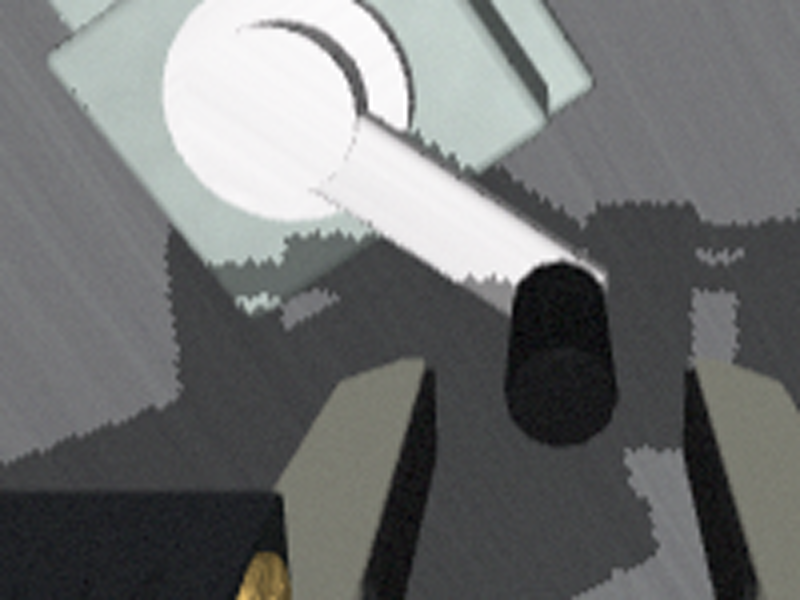

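```bash
python3 - <<'E'
from h import *
print(rel([.530,-.3962,.1105],75))
E
```

```text
(array([0.6707, 0.0231, 0.0267]), array([ 0.0081, -0.0005, -0.2615]))
```

>>> {"name": "move_arm", "arguments": {
  "plan": [
    [[0.35,0.02,0.03],[0.004,0,-0.1]],
    [[0.67,0.02,0.03],[0.008,0,-0.2]],
    [[0.67,0.02,0.03],[0.008,0,-0.26]],
    [[0.67,0.02,0.03],[0.008,0,-0.26]],
    [[0.67,0.02,0.03],[0.008,0,-0.26]]
  ]
}}

```text
time_s: 15.65
tool_pos: [0.5299, -0.3963, 0.1105]
orientation: [[0.262, 0.965, 0.0], [0.965, -0.262, 0.001], [0.001, 0.0, -1.0]]
ft_force: [0.1, 0.6, -0.5]
opening: 0.45
```

```bash
python3 - <<'E'
from h import *
st(); s=env.get_state()
b=eyes.get_image("wrist")[:,:,::-1]
cv2.imwrite("pics/w12z.png",cv2.resize(b[130:280,120:320],None,fx=4,fy=4,interpolation=cv2.INTER_CUBIC))
E
```

```text
t 15.65 p [ 0.5299 -0.3963  0.1105] yawx 74.7983570877742 F [ 0.1463  0.5892 -0.4872] op 0.4501990603948944 q [ 45.9446  37.5528 -21.8512 103.9243  19.6593  42.2741  -1.7007]
```

View pics/w12z.png

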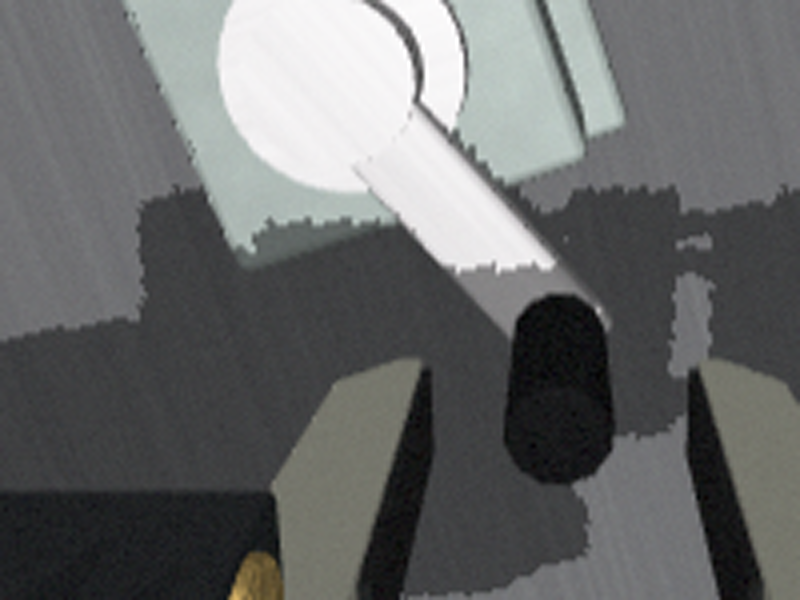

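>>> {"name": "move_arm", "arguments": {
  "plan": [
    [[0,0,0],[0,0,0]],
    [[0,0,0],[0,0,0]],
    [[0,0,0],[0,0,0]],
    [[0,0,0],[0,0,0]],
    [[0,0,0],[0,0,0]],
    [[0,0,0],[0,0,0]]
  ],
  "hand": 255,
  "force": 35
}}

```text
time_s: 16.3
tool_pos: [0.5298, -0.3962, 0.1105]
orientation: [[0.262, 0.965, 0.0], [0.965, -0.262, 0.0], [0.0, 0.0, -1.0]]
ft_force: [0.4, 0.8, 0.8]
opening: 0.179
```

```bash
python3 - <<'E'
from h import *
st(); arc(-65,-95,3)
E
```

```text
t 16.3 p [ 0.5298 -0.3962  0.1105] yawx 74.79670180347887 F [0.3751 0.7916 0.796 ] op 0.1790989637855361 q [ 45.9397  37.5453 -21.8439 103.9281  19.6535  42.279   -1.6981]
now r 0.06467083471393802 ang -64.83746637743928
Fr -0.556980439426899 Ft(cw) -0.6760868967272894 Fz 0.7959665486013495
-65.0 [-0.04  0.01  0.  ]
-68.0 [-0.25 -0.26  0.  ]
-71.0 [-0.45 -0.53  0.  ]
-74.0 [-0.63 -0.82  0.  ]
-77.0 [-0.8  -1.12  0.  ]
-80.0 [-0.95 -1.42  0.  ]
-83.0 [-1.09 -1.73  0.  ]
-86.0 [-1.21 -2.05  0.  ]
-89.0 [-1.31 -2.37  0.  ]
-92.0 [-1.4 -2.7  0. ]
-95.0 [-1.47 -3.04  0.  ]
```

>>> {"name": "move_arm", "arguments": {
  "plan": [
    [[-0.25,-0.26,0],[0,0,0]],
    [[-0.45,-0.53,0],[0,0,0]],
    [[-0.63,-0.82,0],[0,0,0]],
    [[-0.8,-1.12,0],[0,0,0]],
    [[-0.95,-1.42,0],[0,0,0]],
    [[-1.09,-1.73,0],[0,0,0]],
    [[-1.21,-2.05,0],[0,0,0]],
    [[-1.31,-2.37,0],[0,0,0]],
    [[-1.4,-2.7,0],[0,0,0]],
    [[-1.4,-2.7,0],[0,0,0]]
  ]
}}

```text
time_s: 17.3
tool_pos: [0.5017, -0.4056, 0.1105]
orientation: [[0.264, 0.964, 0.005], [0.965, -0.264, -0.003], [-0.002, 0.005, -1.0]]
ft_force: [6.8, -8.2, -9.1]
opening: 0.179
```

```bash
python3 - <<'E'
from h import *
st(); arc(-89,-120,3)
b=eyes.get_image("wrist")[:,:,::-1]
cv2.imwrite("pics/w13.png",b)
E
```

```text
t 17.3 p [ 0.5017 -0.4056  0.1105] yawx 74.68992511369034 F [ 6.7711 -8.2237 -9.1194] op 0.17932198278376363 q [ 48.2373  36.4762 -21.8953 106.4323  19.9566  40.5284  -0.3374]
now r 0.06793021015013506 ang -90.48429721879074
Fr 8.166142938072296 Ft(cw) -6.840381687759664 Fz -9.119378718789887
-89.0 [0.33 0.09 0.  ]
-92.0 [ 0.24 -0.24  0.  ]
-95.0 [ 0.17 -0.57  0.  ]
-98.0 [ 0.12 -0.91 -0.  ]
-101.0 [ 0.09 -1.25 -0.  ]
-104.0 [ 0.07 -1.59 -0.01]
-107.0 [ 0.07 -1.93 -0.01]
-110.0 [ 0.09 -2.27 -0.01]
-113.0 [ 0.13 -2.61 -0.01]
-116.0 [ 0.18 -2.94 -0.01]
-119.0 [ 0.25 -3.28 -0.01]
```

View pics/w13.png

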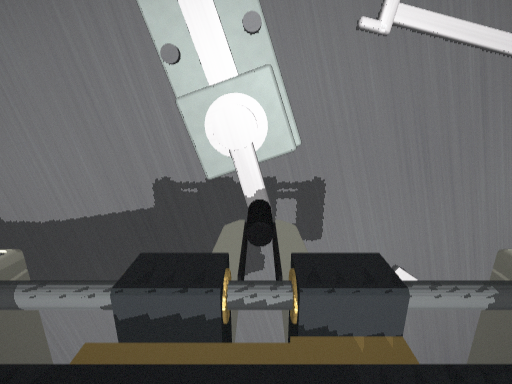

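```bash
cat >> h.py <<'E'
def rig(phis,dr=0.0,C=C0):
    s=env.get_state();R=np.array(s["orientation"]);p=np.array(s["tool_pos"])
    d=p[:2]-C; r=np.hypot(*d); a=np.arctan2(d[1],d[0]); print("now r",r,"ang",np.degrees(a))
    e=d/r; t=np.array([e[1],-e[0]]); F=np.array(s["ft_force"]); print("Fr",F[:2]@e,"Ft(cw)",F[:2]@t,"Fz",F[2])
    for f in phis:
        b=a-np.radians(f); w=np.r_[C+(r+dr)*np.array([np.cos(b),np.sin(b)]),.1105]
        print(f,np.round(R.T@(w-p)*100,2),round(np.radians(f),3))
E
python3 - <<'E'
from h import *
rig(range(3,34,3))
E
```

```text
now r 0.0679608447320612 ang -90.46216323536233
Fr 8.105597192868627 Ft(cw) -6.44892003442551 Fz -8.896683047556108
3 [-0.08 -0.35  0.  ] 0.052
6 [-0.15 -0.7   0.  ] 0.105
9 [-0.19 -1.05  0.  ] 0.157
12 [-0.22 -1.4  -0.  ] 0.209
15 [-0.23 -1.76 -0.  ] 0.262
18 [-0.22 -2.12 -0.01] 0.314
21 [-0.19 -2.47 -0.01] 0.367
24 [-0.14 -2.82 -0.01] 0.419
27 [-0.07 -3.17 -0.01] 0.471
30 [ 0.01 -3.52 -0.01] 0.524
33 [ 0.11 -3.86 -0.02] 0.576
```

>>> {"name": "move_arm", "arguments": {
  "plan": [
    [[-0.08,-0.35,0],[0,0,0.052]],
    [[-0.15,-0.7,0],[0,0,0.105]],
    [[-0.19,-1.05,0],[0,0,0.157]],
    [[-0.22,-1.4,0],[0,0,0.209]],
    [[-0.23,-1.76,0],[0,0,0.262]],
    [[-0.22,-2.12,0],[0,0,0.314]],
    [[-0.19,-2.47,0],[0,0,0.367]],
    [[-0.19,-2.47,0],[0,0,0.367]]
  ]
}}

```text
time_s: 18.15
tool_pos: [0.4783, -0.4016, 0.1105]
orientation: [[0.594, 0.805, 0.007], [0.805, -0.594, -0.004], [0.001, 0.008, -1.0]]
ft_force: [4.4, -2.4, -4.9]
opening: 0.178
```

```bash
python3 - <<'E'
from h import *
st(); rig(range(2,22,2))
b=eyes.get_image("wrist")[:,:,::-1]
cv2.imwrite("pics/w14.png",b)
b=eyes.get_image("scene")[:,:,::-1]
cv2.imwrite("pics/scene14z.png",cv2.resize(b[70:210,180:320],None,fx=4,fy=4,interpolation=cv2.INTER_CUBIC))
E
```

```text
t 18.15 p [ 0.4783 -0.4016  0.1105] yawx 53.57773795350473 F [ 4.398  -2.3775 -4.9274] op 0.17767159217732315 q [ 45.5543  34.5383 -16.0367 109.566   14.9102  37.4274 -16.0557]
now r 0.06824210586369124 ang -110.58811716707679
Fr 0.6791532815341756 Ft(cw) -4.953154535561511 Fz -4.9274201878181625
2 [-0.06 -0.23 -0.  ] 0.035
4 [-0.11 -0.46 -0.01] 0.07
6 [-0.16 -0.7  -0.01] 0.105
8 [-0.2  -0.93 -0.01] 0.14
10 [-0.22 -1.17 -0.01] 0.175
12 [-0.24 -1.41 -0.01] 0.209
14 [-0.26 -1.64 -0.02] 0.244
16 [-0.26 -1.88 -0.02] 0.279
18 [-0.25 -2.12 -0.02] 0.314
20 [-0.24 -2.36 -0.02] 0.349
```

View pics/w14.png

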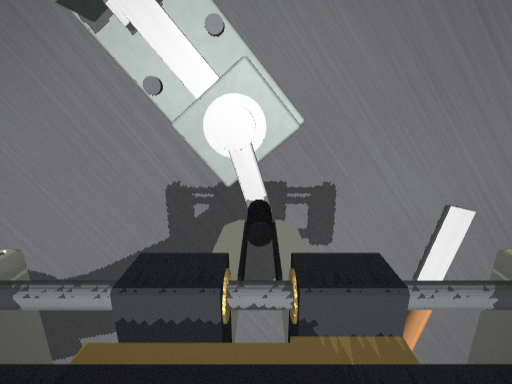

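View pics/scene14z.png

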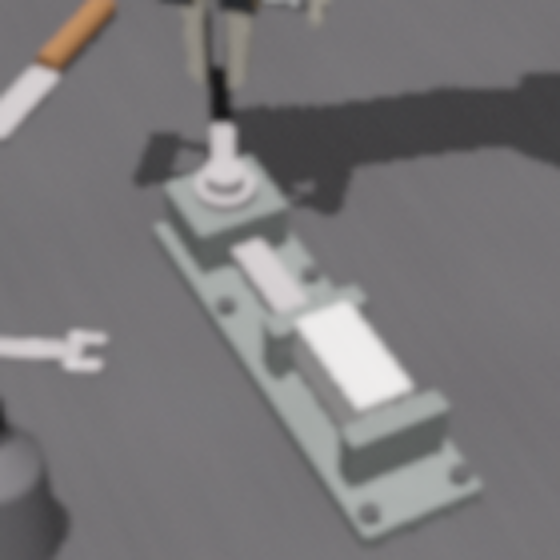

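>>> {"name": "move_arm", "arguments": {
  "plan": [
    [[-0.06,-0.23,0],[0,0,0.035]],
    [[-0.11,-0.46,0],[0,0,0.07]],
    [[-0.16,-0.7,0],[0,0,0.105]],
    [[-0.2,-0.93,0],[0,0,0.14]],
    [[-0.22,-1.17,0],[0,0,0.175]],
    [[-0.22,-1.17,0],[0,0,0.175]]
  ]
}}

```text
time_s: 18.85
tool_pos: [0.468, -0.3967, 0.1104]
orientation: [[0.723, 0.69, 0.007], [0.69, -0.723, -0.004], [0.002, 0.008, -1.0]]
ft_force: [4.0, -1.3, -4.6]
opening: 0.176
```

```bash
python3 - <<'E'
from h import *
st(); rig(range(1,9,1))
E
```

```text
t 18.85 p [ 0.468  -0.3967  0.1104] yawx 43.66317309208551 F [ 4.0075 -1.2555 -4.5557] op 0.17604423992214466 q [ 43.9527  33.659  -13.2411 111.1781  12.439   36.0197 -23.5187]
now r 0.068266588348396 ang -120.17696801408064
Fr -0.929107464109705 Ft(cw) -4.095486632699273 Fz -4.555699207745756
1 [-0.03 -0.11 -0.01] 0.017
2 [-0.06 -0.23 -0.01] 0.035
3 [-0.09 -0.35 -0.01] 0.052
4 [-0.12 -0.46 -0.01] 0.07
5 [-0.14 -0.58 -0.01] 0.087
6 [-0.16 -0.7  -0.01] 0.105
7 [-0.18 -0.81 -0.01] 0.122
8 [-0.2  -0.93 -0.02] 0.14
```

>>> {"name": "move_arm", "arguments": {
  "plan": [
    [[-0.03,-0.11,0],[0,0,0.017]],
    [[-0.06,-0.23,0],[0,0,0.035]],
    [[-0.06,-0.23,0],[0,0,0.035]]
  ]
}}

```text
time_s: 19.15
tool_pos: [0.4662, -0.3956, 0.1104]
orientation: [[0.747, 0.664, 0.008], [0.664, -0.747, -0.005], [0.003, 0.009, -1.0]]
ft_force: [4.6, -2.6, -4.4]
opening: 0.181
```

```bash
python3 - <<'E'
from h import *
st(); rig(range(1,5,1))
E
```

```text
t 19.15 p [ 0.4662 -0.3956  0.1104] yawx 41.63437095640743 F [ 4.5711 -2.5509 -4.4415] op 0.18143433012606192 q [ 43.5996  33.4884 -12.6693 111.501   11.9254  35.7206 -25.0511]
now r 0.06826419063624255 ang -121.93924537885
Fr -0.25347404220989134 Ft(cw) -5.228512389136193 Fz -4.441547763807721
1 [-0.03 -0.11 -0.01] 0.017
2 [-0.06 -0.23 -0.01] 0.035
3 [-0.09 -0.35 -0.01] 0.052
4 [-0.12 -0.46 -0.01] 0.07
```

>>> {"name": "move_arm", "arguments": {
  "plan": [
    [[-0.03,-0.11,0],[0,0,0.017]],
    [[-0.06,-0.23,0],[0,0,0.035]],
    [[-0.06,-0.23,0],[0,0,0.035]]
  ]
}}

```text
time_s: 19.45
tool_pos: [0.4645, -0.3946, 0.1105]
orientation: [[0.771, 0.637, 0.009], [0.637, -0.771, -0.005], [0.003, 0.01, -1.0]]
ft_force: [4.9, -3.2, -5.6]
opening: 0.18
```

```bash
python3 - <<'E'
from h import *
st(); rig(range(1,5,1))
E
```

```text
t 19.45 p [ 0.4645 -0.3946  0.1105] yawx 39.5678466591057 F [ 4.8611 -3.2294 -5.6332] op 0.17981726638033374 q [ 43.2246  33.3151 -12.0753 111.8282  11.4027  35.3971 -26.6138]
now r 0.06829600737693149 ang -123.59446052477111
Fr 0.00031668235634274566 Ft(cw) -5.836082400578102 Fz -5.6331588641367185
1 [-0.03 -0.11 -0.01] 0.017
2 [-0.07 -0.23 -0.01] 0.035
3 [-0.09 -0.34 -0.01] 0.052
4 [-0.12 -0.46 -0.01] 0.07
```

>>> {"name": "move_arm", "arguments": {
  "plan": [
    [[-0.03,-0.11,0],[0,0,0.017]],
    [[-0.06,-0.23,0],[0,0,0.035]],
    [[-0.06,-0.23,0],[0,0,0.035]]
  ]
}}

```text
time_s: 19.75
tool_pos: [0.4641, -0.3942, 0.1105]
orientation: [[0.793, 0.609, 0.012], [0.609, -0.793, -0.007], [0.005, 0.013, -1.0]]
ft_force: [7.6, -5.2, -10.0]
opening: 0.182
```

```bash
python3 - <<'E'
from h import *
st(); rig(range(1,4,1))
b=eyes.get_image("scene")[:,:,::-1]
cv2.imwrite("pics/scene15z.png",cv2.resize(b[90:210,190:320],None,fx=5,fy=5,interpolation=cv2.INTER_CUBIC))
b=eyes.get_image("wrist")[:,:,::-1]
cv2.imwrite("pics/w15.png",b)
E
```

```text
t 19.75 p [ 0.4641 -0.3942  0.1105] yawx 37.53696200001621 F [  7.6115  -5.1787 -10.0395] op 0.18186782661666756 q [ 42.832   33.174  -11.4805 112.0866  10.9049  34.9745 -28.1667]
now r 0.06821110181040654 ang -124.059734161557
Fr 0.027435949253492353 Ft(cw) -9.206196235387788 Fz -10.039467519370765
1 [-0.04 -0.11 -0.  ] 0.017
2 [-0.07 -0.23 -0.01] 0.035
3 [-0.1  -0.34 -0.01] 0.052
```

View pics/scene15z.png

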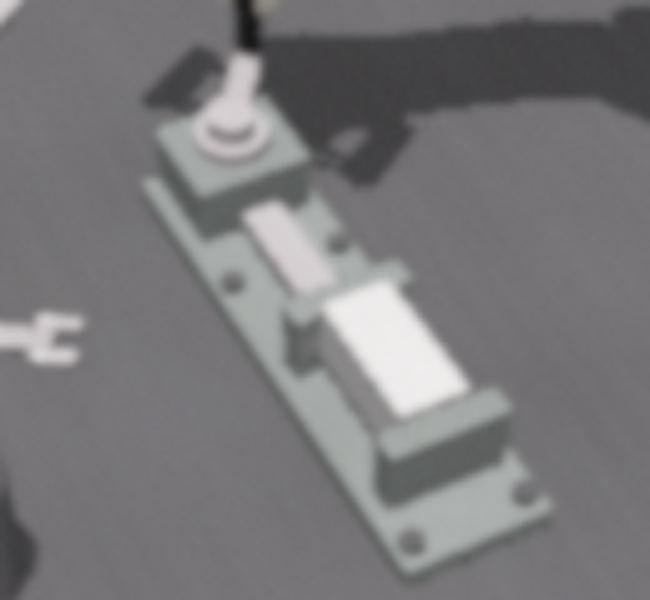

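View pics/w15.png

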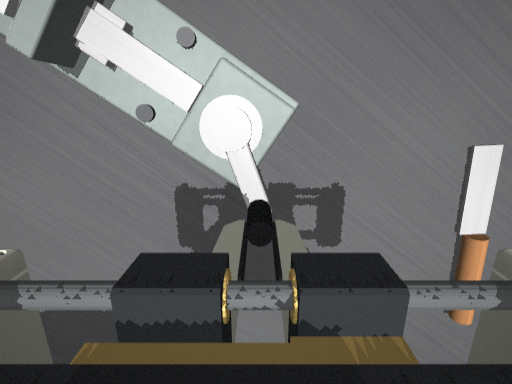

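>>> {"name": "move_arm", "arguments": {
  "plan": [
    [[-0.07,-0.23,0],[0,0,0.01]],
    [[-0.09,-0.34,0],[0,0,0.01]],
    [[-0.09,-0.34,0],[0,0,0.01]],
    [[-0.09,-0.34,0],[0,0,0.01]]
  ]
}}

```text
time_s: 20.25
tool_pos: [0.4639, -0.3941, 0.1105]
orientation: [[0.799, 0.602, 0.016], [0.602, -0.799, -0.01], [0.007, 0.018, -1.0]]
ft_force: [11.9, -8.6, -13.9]
opening: 0.179
```

```bash
python3 - <<'E'
from h import *
st(); rig(range(1,4,1))
E
```

```text
t 20.25 p [ 0.4639 -0.3941  0.1105] yawx 37.006114385168026 F [ 11.8738  -8.5709 -13.8637] op 0.17858839462344056 q [ 42.7306  33.0368 -11.303  112.3871  10.8326  34.4514 -28.6269]
now r 0.06819013874640124 ang -124.24366388283136
Fr 0.40363593908546225 Ft(cw) -14.638495205675365 Fz -13.863662503373158
1 [-0.04 -0.11  0.  ] 0.017
2 [-0.07 -0.23 -0.  ] 0.035
3 [-0.11 -0.34 -0.  ] 0.052
```

>>> {"name": "move_arm", "arguments": {
  "plan": [
    [[0,0,0],[0,0,0]],
    [[0,0,0],[0,0,0]],
    [[0,0,0],[0,0,0]],
    [[0,0,0],[0,0,0]],
    [[0,0,0],[0,0,0]]
  ],
  "hand": 130
}}

```text
time_s: 20.75
tool_pos: [0.4635, -0.3938, 0.1106]
orientation: [[0.799, 0.602, 0.016], [0.602, -0.799, -0.01], [0.007, 0.017, -1.0]]
ft_force: [0.3, -0.1, 0.0]
opening: 0.483
```

```bash
python3 - <<'E'
from h import *
st()
b=eyes.get_image("wrist")[:,:,::-1]
cv2.imwrite("pics/w16.png",b)
E
```

```text
t 20.75 p [ 0.4635 -0.3938  0.1106] yawx 37.00006990189708 F [ 0.261  -0.0701  0.0201] op 0.4829299388226576 q [ 42.7311  33.0158 -11.3059 112.4184  10.8275  34.48   -28.6337]
```

View pics/w16.png

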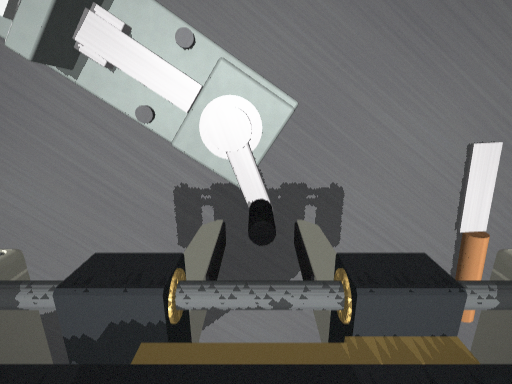

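>>> {"name": "move_arm", "arguments": {
  "plan": [
    [[0,0,-1],[0.009,0,0]],
    [[0,0,-3],[0.018,0,0]],
    [[0,0,-6],[0.018,0,0]],
    [[0,0,-9],[0.018,0,0]],
    [[0,0,-12],[0.018,0,0]],
    [[-3,0,-13],[0.018,0,0]],
    [[-7,2,-13],[0.018,0,0]],
    [[-10,4,-13],[0.018,0,0]],
    [[-14,6,-13],[0.018,0,0]],
    [[-17,8,-13],[0.018,0,0]],
    [[-17,8,-13],[0.018,0,0]],
    [[-17,8,-13],[0.018,0,0]]
  ]
}}

```text
time_s: 22.0
tool_pos: [0.3732, -0.559, 0.2404]
orientation: [[0.8, 0.6, 0.005], [0.6, -0.8, 0.005], [0.007, -0.001, -1.0]]
ft_force: [-0.6, 0.3, -0.1]
opening: 0.494
```

```bash
python3 - <<'E'
from h import *
st()
for n in ["scene","top"]:
    b=eyes.get_image(n)[:,:,::-1]; cv2.imwrite(f"pics/{n}17.png",b)
    c=b[90:210,190:320] if n=="scene" else b[170:250,240:400]
    cv2.imwrite(f"pics/{n}17z.png",cv2.resize(c,None,fx=5,fy=5,interpolation=cv2.INTER_CUBIC))
E
```

```text
t 22.0 p [ 0.3732 -0.559   0.2404] yawx 36.90510641757784 F [-0.6106  0.3013 -0.0679] op 0.4937499298601162 q [ 59.59    29.2022 -12.1528  96.3611   6.6866  55.2183  -7.9815]
```

View pics/scene17z.png

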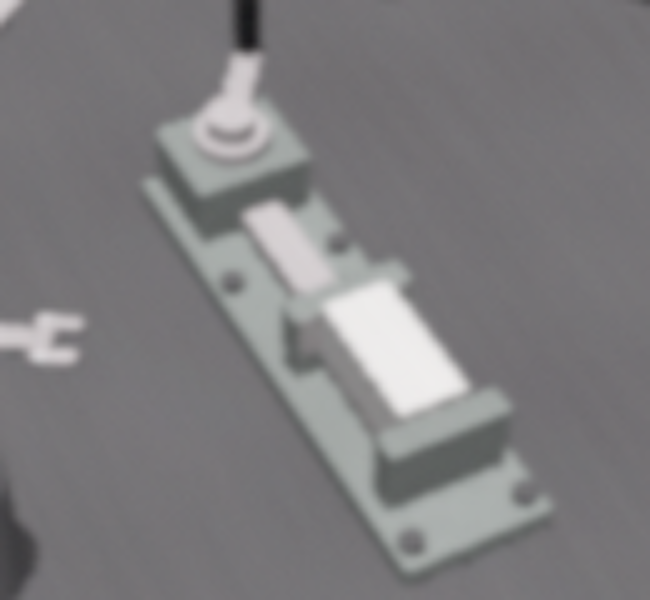

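View pics/top17z.png

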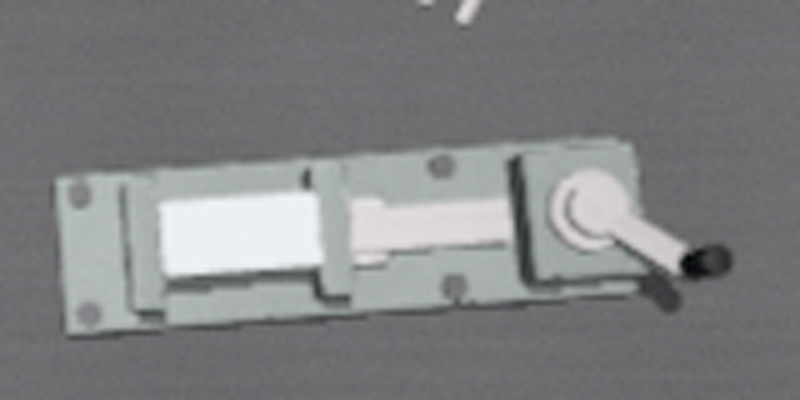

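View pics/top17.png

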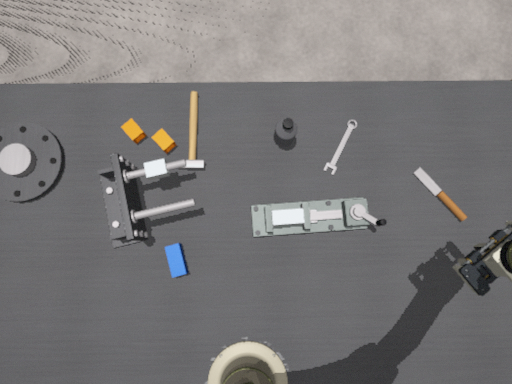

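```bash
python3 - <<'E'
from h import *
def T2(u,v): return (240+(u+.5)/5-.5,170+(v+.5)/5-.5)
g=ray("top",T2(712,260),.133); d=g[:2]-C0; a=np.degrees(np.arctan2(d[1],d[0])); print(g,np.hypot(*d),a,"crank",np.radians(3.8-a))
P=[ray("top",T2(*q),.079) for q in [(159,205),(319,193),(323,263),(163,277)]]; print(np.array(P),[np.linalg.norm(P[i]-P[(i+1)%4]) for i in range(4)])
print("jaw front edges mov",ray("top",T2(322,200),.072),"fixed",ray("top",T2(160,240),.072))
a=cv2.imread("pics/top0.png").astype(int);b=cv2.imread("pics/top17.png").astype(int)
m=(np.abs(a-b).max(2)>40).astype(np.uint8); n,l,s,c=cv2.connectedComponentsWithStats(m); print([tuple(x) for x in s[1:] if x[4]>8])
st()
E
```

```text
[ 0.467  -0.3895  0.133 ] 0.06264749065787634 -124.30207118107565 crank 2.235802920733911
[[ 0.507  -0.0777  0.079 ]
 [ 0.5132 -0.1741  0.079 ]
 [ 0.4711 -0.1751  0.079 ]
 [ 0.4639 -0.0792  0.079 ]] [np.float64(0.09665739801819985), np.float64(0.042035319507673974), np.float64(0.09619772320287973), np.float64(0.04313410883960925)]
jaw front edges mov [ 0.5096 -0.1769  0.072 ] fixed [ 0.4865 -0.0783  0.072 ]
[(np.int32(360), np.int32(187), np.int32(14), np.int32(18), np.int32(99)), (np.int32(152), np.int32(195), np.int32(34), np.int32(15), np.int32(254)), (np.int32(304), np.int32(203), np.int32(15), np.int32(29), np.int32(184)), (np.int32(154), np.int32(205), np.int32(34), np.int32(14), np.int32(230)), (np.int32(190), np.int32(206), np.int32(7), np.int32(4), np.int32(19)), (np.int32(272), np.int32(208), np.int32(31), np.int32(5), np.int32(79)), (np.int32(342), np.int32(209), np.int32(3), np.int32(9), np.int32(20)), (np.int32(362), np.int32(214), np.int32(24), np.int32(12), np.int32(128)), (np.int32(170), np.int32(217), np.int32(29), np.int32(9), np.int32(89)), (np.int32(273), np.int32(224), np.int32(37), np.int32(8), np.int32(75)), (np.int32(368), np.int32(224), np.int32(8), np.int32(8), np.int32(34)), (np.int32(507), np.int32(224), np.int32(5), np.int32(4), np.int32(13)), (np.int32(378), np.int32(230), np.int32(134), np.int32(116), np.int32(4616)), (np.int32(393), np.int32(280), np.int32(119), np.int32(104), np.int32(3871)), (np.int32(323), np.int32(343), np.int32(54), np.int32(23), np.int32(215))]
t 22.1 p [ 0.3746 -0.5575  0.2407] yawx 37.077064840957746 F [0.0212 0.2685 0.3648] op 0.4941145152820263 q [ 59.4822  29.1482 -12.2249  96.4098   6.6824  55.2124  -7.983 ]
```

```bash
python3 -c "
from station import env
print(env.sign_off())"
```

```text
the job is handed in; nothing more can be done
None
```

The long sleeve is clamped end to end in the vise, the arm is clear of everything, and I have handed the job in at 22 s of the 61 s allowed.

- **Sleeve:** I slid it off the open end of the rod at x = -60 mm. I lowered it onto the bed until I felt contact at about 9 N, let go, and backed the gripper away.
- **Crank:** I turned it clockwise until it stopped, with about 14.6 N at the grip. That is near the top of the 8–15 N range. I then let go and moved clear.

**Last checks**
- The top view puts the crank at about 2.24 rad, against about 2.2 expected for tight.
- The moving jaw's face is about 97–99 mm from the fixed jaw's face, which is the 95 mm sleeve within the camera error. In the pictures the sleeve sits flush against both jaws.
- Comparing the top view before and after shows no change at the short sleeve, the hammer, the wrench, the bottle or the look-alikes.
- The wrist force reads about zero, so nothing is touching the robot.

**What went wrong:** partway through turning, the grip slid about 6.6 mm along the finger pads. I opened, re-centred and gripped again at 35 N. It slid another 3.5 mm after that, so I turned the tool along with the crank for the rest and it held.

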